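Empty the nozzle steriliser with the hook rod

TASK

The nozzle steriliser on the filling bench has finished: turn its rotary isolator off, and only then use the hook rod to draw every nozzle carrier up out of its deep well by the bail and stand it upright on the floor of the yellow tray (fingers must not touch a carrier inside the steriliser). With all of them on the tray, hang the hook rod back in its stand, and last of all turn the isolator fully on again for the next batch. Leave the vials, jar, cup, bottle and screwdriver where they are.

Things in the scene. Friction and masses are not known exactly. Their poses are not given: they have to be found in the camera images.
- steriliser: fixed white block 186 (x) x 146 (y) x 135 mm high, four open-topped wells; origin at the centre of its underside. Walls and partitions 6 mm; each well 84 (x) x 64 (y) inside, centred at x=+-45, y=+-35. Two ledges along x in each well, 44 mm apart, tops at z=40, bear the plate of a hanging carrier. The +x wall is clear
- carrier1: nozzle carrier, loose, 120 to 225 g; absent in some starts. Origin at the centre of its underside, z up. Aluminium body 50 (x) x 40 (y) x 28 high; on it a steel plate 70 (x) x 54 (y), top face at z=32; over that an orange wire bail, 75 mm total height. Alike after half a turn. It hangs in its well by the plate on the ledges, with play of 7 mm along x and 2 mm along y; lift straight up
- carrier2: nozzle carrier, loose, 120 to 225 g; absent in some starts. Origin at the centre of its underside, z up. Aluminium body 50 (x) x 40 (y) x 28 high; on it a steel plate 70 (x) x 54 (y), top face at z=32; over that an orange wire bail, 75 mm total height. Alike after half a turn. It hangs in its well by the plate on the ledges, with play of 7 mm along x and 2 mm along y; lift straight up
- carrier3: nozzle carrier, loose, 120 to 225 g; absent in some starts. Origin at the centre of its underside, z up. Aluminium body 50 (x) x 40 (y) x 28 high; on it a steel plate 70 (x) x 54 (y), top face at z=32; over that an orange wire bail, 75 mm total height. Alike after half a turn. It hangs in its well by the plate on the ledges, with play of 7 mm along x and 2 mm along y; lift straight up
- carrier4: nozzle carrier, loose, 120 to 225 g; absent in some starts. Origin at the centre of its underside, z up. Aluminium body 50 (x) x 40 (y) x 28 high; on it a steel plate 70 (x) x 54 (y), top face at z=32; over that an orange wire bail, 75 mm total height. Alike after half a turn. It hangs in its well by the plate on the ledges, with play of 7 mm along x and 2 mm along y; lift straight up
- bail1 (a point): middle of the carrier's bail bar: round, 6 mm thick, horizontal along the carrier's y, 40 mm long between two 6 mm uprights (y=+-20), centre line 72 mm above the carrier's underside, so 37 mm free height between plate and bar; in the well it lies 51 mm below the rim
- bail2 (a point): middle of the carrier's bail bar: round, 6 mm thick, horizontal along the carrier's y, 40 mm long between two 6 mm uprights (y=+-20), centre line 72 mm above the carrier's underside, so 37 mm free height between plate and bar; in the well it lies 51 mm below the rim
- bail3 (a point): middle of the carrier's bail bar: round, 6 mm thick, horizontal along the carrier's y, 40 mm long between two 6 mm uprights (y=+-20), centre line 72 mm above the carrier's underside, so 37 mm free height between plate and bar; in the well it lies 51 mm below the rim
- bail4 (a point): middle of the carrier's bail bar: round, 6 mm thick, horizontal along the carrier's y, 40 mm long between two 6 mm uprights (y=+-20), centre line 72 mm above the carrier's underside, so 37 mm free height between plate and bar; in the well it lies 51 mm below the rim
- tray: fixed yellow drain tray 214 (x) x 254 (y) mm, walls 5 mm thick and 20 mm high, flat floor 5 mm thick; origin at the centre of its underside, so the floor is at z=5
- hook_rod: loose hook rod, 140 g, used upright; z up, origin on the shaft axis under its square flange. Flange 44 x 44, z 0 to 5; green grip 30 (x) x 22 (y), z 5 to 50, top free. Steel shaft 7 mm thick runs down to the hook, which points to the rod's +x
- hook_seat (a point): middle of the hook's upward seat, 9 mm to rod +x of the shaft axis and 80 mm below the rod's origin. The hook is a strip 14 mm wide (y), 5 mm thick (underside 85 mm below the origin), with an upturned tip from 14.5 to 19.5 mm off the axis rising 12 mm above the seat; the gap between shaft and tip, where a bar rests, is 11 mm
- rod_stand: fixed stand of the hook rod, origin at the centre of its underside. Base 100 x 90 x 10; two upright plates 68 long (x), 24 mm apart (y=+-12 to +-26), tops at z=100; lips across both ends (x=+-28 to +-34) rise to z=106. Nothing above
- stand_seat (a point): where the rod's origin lies when it hangs: flange resting on the two plate tops between the lips, shaft and hook down between the plates, hook pointing along the stand's +x (or -x). The rod goes in and out straight upward; it starts here
- switch_box: fixed grey switch box 110 x 100 x 75 mm high, origin at the centre of its underside; carries the rotary isolator on top; red mark at off, green mark at on
- isolator (a joint): rotary isolator handle about a vertical axis, rad: 0 = off (pointer at the red mark, 0.6 rad counter-clockwise seen from above from the box's +x), 1.2 = on (green mark, 0.6 rad clockwise from the box's +x); grows clockwise seen from above. Hard stops at both ends; turns against about 0.1 N m of friction and stays where it is left
- isolator_grip (a point): on the turning axis of the isolator handle, at the height to grip. The red bar there is 16 mm wide, 80 long (from 32 mm behind the axis to 48 mm at the pointer end), 26 high (its top 11 mm above this point, its underside 15 mm below); box top is 25.5 mm below this point
- isolator_tip (a point): pointer end of the isolator bar (end with the white line), 48 mm from the axis, at the same height as isolator_grip
- vial_a: bystander: amber vial, 28 mm wide, 55 high, origin under its centre
- vial_b: bystander: amber vial, 28 mm wide, 55 high, origin under its centre
- jar: bystander: glass jar, 56 mm wide, 60 high, origin under its centre
- cap_cup: bystander: white plastic cup, 70 mm wide, 50 high, origin under its centre
- screwdriver: bystander: screwdriver lying on the table, origin under its middle
- flask: bystander: green bottle, 48 mm wide, 110 high, origin under its centre

How it is judged (in metres and radians):
On the way, in this order (a step that is already met when the one before it is completed fails the run):
1. the isolator is off (value of joint isolator below 0.1 rad), for 0.2 s.
2. every carrier stands upright on the tray floor, off the hook, with the isolator still off (value of joint isolator below 0.1 rad and x of carrier1 in the frame of tray between -0.1 and 0.1 m and y of carrier1 in the frame of tray between -0.12 and 0.12 m and z of carrier1 in the frame of tray between 0.002 and 0.011 m and angle between each of carrier1, carrier2, carrier3, carrier4's own z axis and vertical below 0.12 rad and x of carrier2 in the frame of tray between -0.1 and 0.1 m and y of carrier2 in the frame of tray between -0.12 and 0.12 m and z of carrier2 in the frame of tray between 0.002 and 0.011 m and x of carrier3 in the frame of tray between -0.1 and 0.1 m and y of carrier3 in the frame of tray between -0.12 and 0.12 m and z of carrier3 in the frame of tray between 0.002 and 0.011 m and x of carrier4 in the frame of tray between -0.1 and 0.1 m and y of carrier4 in the frame of tray between -0.12 and 0.12 m and z of carrier4 in the frame of tray between 0.002 and 0.011 m and contact force between each of carrier1, carrier2, carrier3, carrier4 and hook_rod below 0.1 N), for 0.2 s.
3. the hook rod hangs in its stand, let go, with the isolator still off and the carriers on the tray (value of joint isolator below 0.1 rad and x of carrier1 in the frame of tray between -0.1 and 0.1 m and y of carrier1 in the frame of tray between -0.12 and 0.12 m and z of carrier1 in the frame of tray between 0.002 and 0.011 m and angle between each of carrier1, carrier2, carrier3, carrier4's own z axis and vertical below 0.12 rad and x of carrier2 in the frame of tray between -0.1 and 0.1 m and y of carrier2 in the frame of tray between -0.12 and 0.12 m and z of carrier2 in the frame of tray between 0.002 and 0.011 m and x of carrier3 in the frame of tray between -0.1 and 0.1 m and y of carrier3 in the frame of tray between -0.12 and 0.12 m and z of carrier3 in the frame of tray between 0.002 and 0.011 m and x of carrier4 in the frame of tray between -0.1 and 0.1 m and y of carrier4 in the frame of tray between -0.12 and 0.12 m and z of carrier4 in the frame of tray between 0.002 and 0.011 m and z of hook_rod in the frame of rod_stand between 0.095 and 0.105 m and horizontal distance between hook_rod and rod_stand below 0.02 m and angle between hook_rod's own z axis and vertical below 0.1 rad and contact force between the fingers and hook_rod below 0.2 N), for 0.2 s.
4. the isolator is on again (value of joint isolator above 1.1 rad), for 0.2 s.
At the end, for the whole second after the job is handed in: isolator on (joint above 1.1 rad); every carrier present stands on the tray floor inside its walls, within 0.12 rad of upright; the hook rod hangs in its stand with the flange within 5 mm of the plate tops, within 20 mm of the stand's centre and 0.1 rad of upright; all at rest (value of joint isolator above 1.1 rad and x of carrier1 in the frame of tray between -0.1 and 0.1 m and y of carrier1 in the frame of tray between -0.12 and 0.12 m and z of carrier1 in the frame of tray between 0.002 and 0.011 m and angle between each of carrier1, carrier2, carrier3, carrier4's own z axis and vertical below 0.12 rad and x of carrier2 in the frame of tray between -0.1 and 0.1 m and y of carrier2 in the frame of tray between -0.12 and 0.12 m and z of carrier2 in the frame of tray between 0.002 and 0.011 m and x of carrier3 in the frame of tray between -0.1 and 0.1 m and y of carrier3 in the frame of tray between -0.12 and 0.12 m and z of carrier3 in the frame of tray between 0.002 and 0.011 m and x of carrier4 in the frame of tray between -0.1 and 0.1 m and y of carrier4 in the frame of tray between -0.12 and 0.12 m and z of carrier4 in the frame of tray between 0.002 and 0.011 m and z of hook_rod in the frame of rod_stand between 0.095 and 0.105 m and horizontal distance between hook_rod and rod_stand below 0.02 m and angle between hook_rod's own z axis and vertical below 0.1 rad and contact force between the fingers and hook_rod below 0.2 N and linear speed of each of carrier1, carrier2, carrier3, carrier4, hook_rod below 0.02 m/s); the robot touches nothing.
It fails at once if a carrier is drawn up out of its well (more than 120 mm above the table) while the isolator is not off (value of joint isolator above 0.3 rad and height (world z) of any of carrier1, carrier2, carrier3, carrier4 above 0.12 m).
It fails at once if the fingers touch a carrier inside the steriliser ((contact force between the fingers and carrier1 above 0.5 N and x of carrier1 in the frame of steriliser between -0.093 and 0.093 m and y of carrier1 in the frame of steriliser between -0.073 and 0.073 m and z of carrier1 in the frame of steriliser below 0.12 m) or (contact force between the fingers and carrier2 above 0.5 N and x of carrier2 in the frame of steriliser between -0.093 and 0.093 m and y of carrier2 in the frame of steriliser between -0.073 and 0.073 m and z of carrier2 in the frame of steriliser below 0.12 m) or (contact force between the fingers and carrier3 above 0.5 N and x of carrier3 in the frame of steriliser between -0.093 and 0.093 m and y of carrier3 in the frame of steriliser between -0.073 and 0.073 m and z of carrier3 in the frame of steriliser below 0.12 m) or (contact force between the fingers and carrier4 above 0.5 N and x of carrier4 in the frame of steriliser between -0.093 and 0.093 m and y of carrier4 in the frame of steriliser between -0.073 and 0.073 m and z of carrier4 in the frame of steriliser below 0.12 m)).
It fails at once if a bystander is pushed more than 40 mm (distance of any of vial_a, vial_b, jar, cap_cup, screwdriver, flask from where it was at the start of the episode above 0.04 m).
Of carrier1, carrier2, carrier3, carrier4 only 2 to 4 are there at a start; the rules pass over those that are not, and their reading is None.
At some moment in a run one of carrier1, carrier2, carrier3, carrier4 may be knocked a few centimetres aside while the robot is not near it.
Once in a run the grip may slacken for a moment while it holds something.
It also fails if it takes over 210 s, if anything falls off the work surface, if the arm or the gripper's body presses on something with over 40 N, if the wrist force passes 120 N, or if a joint passes its speed limit or range.

ROBOT

A 6-joint arm with a two-finger parallel gripper is mounted at the origin on the work surface. World frame = base frame: x ahead of the robot, y to its left, z up, the work surface at z = 0. Lengths are in m, angles in degrees, forces in N, time in s.
With the tool pointing down it reaches from about 0.35 to 1 m from the base axis. Payload 7.1 kg.
Tool frame: the origin (TCP) lies midway between the tips of the shut fingers; the grasp point (between the pads) lies 19 mm behind it; z points along the fingers, y is the direction in which the jaws open and shut (so a half turn about z gives the same grasp; the last joint's range is limited). The gripper opens to 85 mm and grips with 20 to 120 N. Pads are 22 mm wide; open, the fingers measure 114 mm over their backs; the gripper's body (76 mm by 85 mm) begins 54 mm behind the grasp point. The pads swing forward as they close: fully open they stand 13 mm farther back than shut.
Start: joints at [69.614, 24.242, 93.386, -0, 62.372, -1.089], TCP at [0.207, 0.59, 0.231] pointing down, gripper open.
Joint ranges: [-172.04, 172.04], [-51.8, 120.97], [4.93, 147.93], [-75.15, 255.16], [6.16, 154.13], [-145.62, 145.62]. Speed limits (degrees/s): [136.94, 136.94, 172.46, 180, 180, 180].

INTERFACE

Orientations are given as a 3x3 rotation matrix whose columns are the frame's x, y, z axes.
In Python, from plant import r gives the robot as it stands.
- The arm moves only by the tool move_arm, never from a script. Its argument "targets" is a list of rows, each an object with "offset": the shift along the tool's x, y, z in m, a list of three; "yaw": the turn about the tool's z in rad; "hand": the closure in counts, from 0 (fully open) to 255 (shut). A call has 1 to 20 rows; each row is the pose to reach, as a shift and turn from the pose measured when the call began, along the tool's axes at that moment; what a row does not reach only later rows make up. A row lasts 1/10 s, in which the tool goes at most 50 mm and 8.59 degrees, less where a joint would pass 70% of its speed; a pose out of reach is approached as far as the arm can. A call with a gripper value outside its range is refused whole. The fingers move at their own pace and stop on an object; "squeeze" is the grip in N (left out, the last holds). Time passes only in rows, so rows that repeat a pose let the fingers close. It gives the time, the measured TCP pose, the force and the opening at its end, in the units of the state.
- r.sense(): the state, without advancing time (a new reading comes with each control period).
- r.grab_frame(name): name is "scene" or "top"; returns the picture (384x512x3 uint8, blue, green, red); there is no depth.
- r.camera_info(name): a dict with "camera_matrix" (3x3 intrinsics, pixels), "R" (3x3) and "t" (3): a world point X has camera coordinates R X + t. Camera axes: x right, y down, z forward; pixel columns grow to the right and rows downward; lengths in m; the calibration is good to about 2 mm. A picture is of the moment at which its call begins. camera_info takes no time and is no camera call.
- r.close_job(): hands the job in, once; it reports no verdict.
Trained networks look in the newest picture that a camera, given by its name, has taken for a name from the list of things; names that differ only in an ending like _2 or _b are one class to them, and where a whole thing is asked for, a point or a joint stands for the part that bears it (a point fixed in the world has none). Each returns a list of dicts, best first, with "confidence" (0 to 1); they miss things now and then, are a little off and sometimes report something else, mostly with a low value. They report only what shows in the picture. A call takes as long as a camera call.
- r.search_frame(camera, name): "rect" ([left, top, right, bottom] in pixels, round what is visible of it).
- r.silhouettes(camera, name): "pixels" (384x512 bool, what is visible of it) and "rect" ([left, top, right, bottom] in pixels, round what is visible of it).
The state is a dict: "time": time; "qpos": joint angles; "joint_velocities": joint speeds; "tau": joint torques, N m; "tcp_pos": TCP position; "orientation": TCP orientation; "force": force on the tool from outside, world axes, zero at the start; "wrist_torque": the same for the moment, N m; "grip_width": finger opening in m.
Only numpy, scipy, OpenCV 4.12 (cv2) and the standard library are available. Lean on these libraries where they do the work, as an engineer would, in place of code of your own. Each camera call takes 0.05 s, during which the arm holds its last target. There are 200 camera calls.

## Working session

There is one attempt and no reset: what is moved stays moved. The work goes in short steps, Python scripts to look and compute and a tool call to move; the robot and the scene stay as the last step left them, time stands still between calls to the robot, and variables do not carry over. Pictures are saved under pics/ and viewed, about 12 in all and at most 16, crops included, and the job is handed in when it is done.

Besides the shell and the picture viewer there is one more tool, called after ">>>" by a JSON object that holds its "method" and its "body", one argument or row to a line. move_arm: Moves the arm, as the interface text tells. Its arguments: {"type":"object","properties":{"targets":{"type":"array"},"squeeze":{"type":"number"}},"required":["targets"]}

```bash
ls; mkdir -p pics; cat > h.py <<'E'
import cv2,numpy as np
from plant import r
def cam(n):
    c=r.camera_info(n);return np.array(c["camera_matrix"]),np.array(c["R"]),np.array(c["t"])
def proj(n,P):
    K,R,t=cam(n);p=(np.atleast_2d(P)@R.T+t)@K.T;return p[:,:2]/p[:,2:]
def unp(n,uv,z):
    K,R,t=cam(n);uv=np.atleast_2d(uv).astype(float)
    d=(np.c_[uv,np.ones(len(uv))]@np.linalg.inv(K).T)@R;o=-R.T@t
    return o+d*((z-o[2])/d[:,2])[:,None]
def snap(n,f,crop=None,s=1):
    im=r.grab_frame(n);o=im
    if crop: o=im[crop[1]:crop[3],crop[0]:crop[2]]
    cv2.imwrite("pics/"+f,cv2.resize(o,None,fx=s,fy=s,interpolation=cv2.INTER_CUBIC));return im
E
python3 - <<'E'
from h import *
a=snap("scene","a.png",s=1.5);b=snap("top","b.png",s=1.5)
for n in("scene","top"):
    K,R,t=cam(n);print(n,K.round(1).tolist(),"pos",(-R.T@t).round(3),R.round(3).tolist())
s=r.sense();print({k:np.round(v,3).tolist() for k,v in s.items()})
for n in("top","scene"):
  for k in["steriliser","carrier1","bail1","tray","hook_rod","rod_stand","switch_box","isolator","isolator_tip"]:
    try: print(n,k,[(np.round(d["rect"]).tolist(),round(d["confidence"],2)) for d in r.search_frame(n,k)][:6])
    except Exception as e: print(n,k,e)
E
```

```text
pics
scene [[427.7, 0.0, 255.8], [0.0, 427.7, 200.5], [0.0, 0.0, 1.0]] pos [ 1.22  -0.575  1.015] [[0.657, 0.754, 0.014], [0.566, -0.481, -0.67], [-0.498, 0.448, -0.743]]
top [[377.5, 0.0, 253.7], [0.0, 377.5, 193.6], [0.0, 0.0, 1.0]] pos [ 0.38  -0.009  1.06 ] [[-0.079, -0.997, -0.003], [-0.974, 0.078, -0.211], [0.21, -0.014, -0.978]]
{'time': 0.1, 'qpos': [69.613, 24.281, 93.428, 0.001, 62.372, -1.091], 'joint_velocities': [-0.027, -0.036, -0.132, -0.008, -0.018, -0.106], 'tau': [0.0, -55.843, -28.244, 0.0, 0.003, 0.0], 'tcp_pos': [0.206, 0.589, 0.231], 'orientation': [[-0.944, 0.33, -0.001], [0.33, 0.944, -0.001], [0.0, -0.001, -1.0]], 'force': [0.308, -0.11, -0.191], 'wrist_torque': [0.067, -0.017, 0.055], 'grip_width': 0.085}
top steriliser [([149.0, 167.0, 219.0, 246.0], 0.76)]
top carrier1 [([192.0, 181.0, 208.0, 200.0], 0.62), ([160.0, 210.0, 178.0, 234.0], 0.61)]
top bail1 [([160.0, 208.0, 180.0, 237.0], 0.95), ([194.0, 182.0, 208.0, 202.0], 0.92)]
top tray [([260.0, 148.0, 364.0, 236.0], 0.93), ([150.0, 258.0, 172.0, 288.0], 0.73)]
top hook_rod [([350.0, 248.0, 372.0, 270.0
[... 387 characters left out ...]
.0, 439.0, 248.0], 0.22)]
scene steriliser [([257.0, 136.0, 336.0, 217.0], 0.72)]
scene carrier1 [([128.0, 194.0, 171.0, 246.0], 0.68)]
scene bail1 [([321.0, 119.0, 336.0, 151.0], 0.56)]
scene tray [([153.0, 204.0, 269.0, 299.0], 0.97)]
scene hook_rod [([134.0, 186.0, 154.0, 226.0], 0.77), ([286.0, 228.0, 307.0, 252.0], 0.4)]
scene rod_stand [([127.0, 197.0, 171.0, 241.0], 0.85), ([288.0, 228.0, 308.0, 252.0], 0.63)]
scene switch_box [([252.0, 123.0, 290.0, 154.0], 0.9), ([134.0, 189.0, 151.0, 222.0], 0.32), ([266.0, 122.0, 278.0, 141.0], 0.3)]
scene isolator [([266.0, 120.0, 280.0, 141.0], 0.69), ([256.0, 137.0, 332.0, 218.0], 0.65)]
scene isolator_tip [([269.0, 125.0, 280.0, 139.0], 0.52)]
```

View pics/a.png

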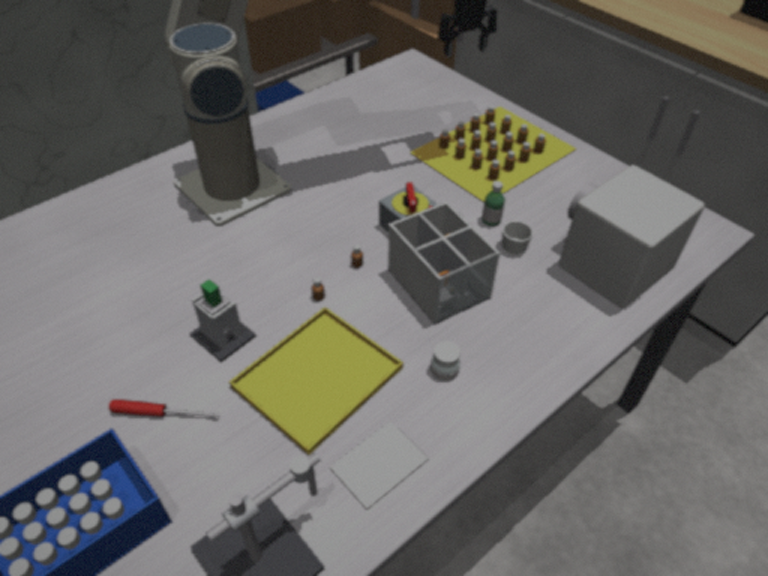

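View pics/b.png

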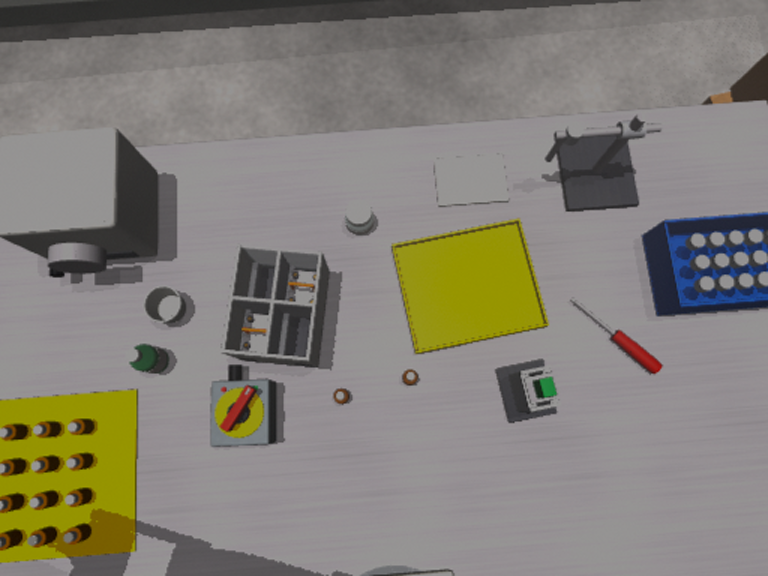

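The scene view shows the isolator at about (410,190)/1.5 and the steriliser at (440,260)/1.5. In the top view the bails are at (300,285)/1.5 and (255,330)/1.5, the rod stand at (530,390)/1.5 and the tray at (470,285)/1.5. I'll zoom in next.

```bash
python3 - <<'E'
from h import *
a=cv2.imread("pics/a.png")
t=r.grab_frame("top");s=r.grab_frame("scene")
cv2.imwrite("pics/t0.png",t);cv2.imwrite("pics/s0.png",s)
def c(im,x0,y0,w,h,f):return cv2.resize(im[y0:y0+h,x0:x0+w],None,fx=f,fy=f,interpolation=cv2.INTER_CUBIC)
A=c(t,135,155,100,150,4)      # 400x600
B=c(t,325,233,60,50,6.6667)      # 400x333
C=c(s,245,115,100,66,4)  #400x264
B=cv2.resize(B,(400,333));C=cv2.resize(C,(400,267))
cv2.imwrite("pics/c.png",np.hstack([A,np.vstack([B,C])]))
E
```

```text
(no output)
```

View pics/c.png

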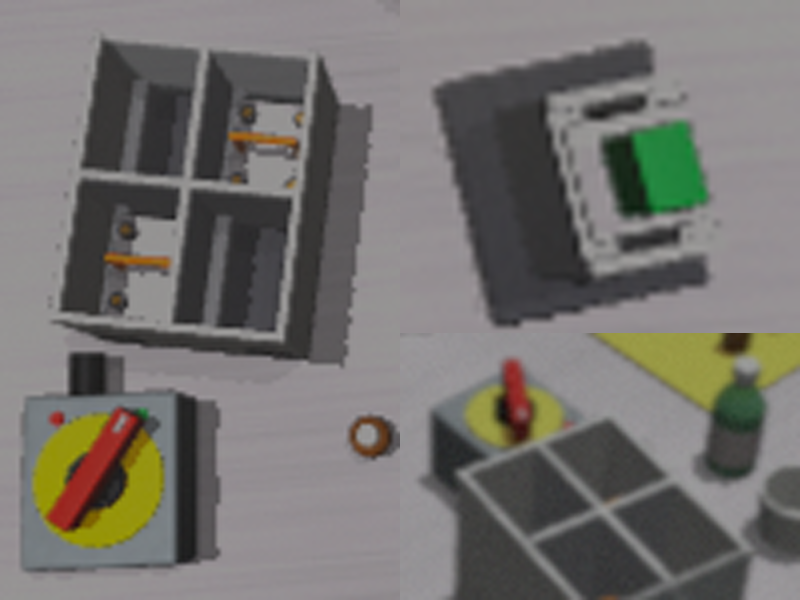

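Two carriers: one in the far-right well (bail at about pixel (201,189)) and one in the near-left well (about (169,220)). The isolator points at green (on). I'll fit poses from the corners next.

```bash
cat > fit.py <<'E'
from h import *
from scipy.optimize import least_squares
def A(p):return np.array([135,155])+np.array(p)/4-0.4
def B(p):return np.array([325,233])+(np.array(p)-[400,0])/6.667-0.4
def fit(n,uv,model,x0):
    def f(x):
        c,s=np.cos(x[2]),np.sin(x[2]);m=np.array(model,float)
        P=np.c_[x[0]+c*m[:,0]-s*m[:,1],x[1]+s*m[:,0]+c*m[:,1],m[:,2]]
        return (proj(n,P)-uv).ravel()
    q=least_squares(f,x0);return q.x,np.abs(q.fun).max()
E
python3 - <<'E'
from fit import *
# model corners TL,TR,BR,BL : (+x,+y),(+x,-y),(-x,-y),(-x,+y)
def rect(a,b,z):return [(a,b,z),(a,-b,z),(-a,-b,z),(-a,b,z)]
S=fit("top",[A(p) for p in[(100,38),(320,55),(285,337),(52,320)]],rect(.093,.073,.135),[.4,.15,0]);print("ster",S)
X=fit("top",[A(p) for p in[(25,398),(178,394),(178,568),(22,568)]],rect(.055,.05,.075),[.3,.2,0]);print("box",X)
H=fit("top",[A(p) for p in[(128,412),(58,522)]],[(.048,0,.1115),(-.032,0,.1115)],[.2,.2,-.5]);print("handle",H, "tip-w",unp("top",A((128,412)),.1115))
G=fit("top",[B(p) for p in[(638,133),(688,122),(706,204),(652,213)]],rect(.015,.011,.15),[.2,-.2,0]);print("grip",G)
T=fit("top",[B(p) for p in[(436,88),(648,42),(708,280),(495,325)]],rect(.05,.045,.01),[.2,-.2,0]);print("standbase",T)
tr=np.array([(392,245),(519,220),(547,326),(416,352)])/1.5
print("tray",fit("top",tr,rect(.107,.127,.02),[.4,0,0]))
for p in[(232,136),(298,143),(105,259),(170,263)]: print("bail",p,unp("top",A(p),.087).round(4))
E
```

```text
ster (array([ 0.57558169,  0.15818343, -0.17245507]), np.float64(1.7270954491154669))
box (array([ 0.3998048 ,  0.23304125, -0.04991925]), np.float64(1.1052440435355493))
handle (array([ 0.4015734 ,  0.23308303, -0.61705053]), np.float64(0.493130677277577)) tip-w [[0.43957287 0.20610612 0.1115    ]]
grip (array([ 0.39928389, -0.27372072,  0.07537034]), np.float64(0.9276310890156765))
standbase (array([ 0.39956671, -0.2729079 ,  0.12162739]), np.float64(0.5249035979245775))
tray (array([ 0.6021389 , -0.18955563,  0.12075333]), np.float64(1.1176913035907035))
bail (232, 136) [[0.616  0.1375 0.087 ]]
bail (298, 143) [[0.6078 0.0942 0.087 ]]
bail (105, 259) [[0.5406 0.2236 0.087 ]]
bail (170, 263) [[0.5346 0.1815 0.087 ]]
```

```bash
cat >> h.py <<'E'
def go(pos,ang=None):
    "world TCP target, world angle (rad) of the tool x axis (mod pi) -> offset,yaw"
    s=r.sense();R=np.array(s["orientation"]);p=np.array(s["tcp_pos"])
    o=R.T@(np.array(pos)-p);y=0
    if ang is not None:
        cur=np.arctan2(R[1,0],R[0,0]);y=-(((ang-cur)+np.pi/2)%np.pi-np.pi/2)
    print("offset",o.round(4).tolist(),"yaw",round(y,4),"q6",round(s["qpos"][5],1))
E
python3 -c "
from h import *
go([.4005,.2332,.20],-.635);go([.4005,.2332,.0825],-.635)"
```

```text
offset [-0.301, -0.2725, 0.0313] yaw 0.2982 q6 -1.1
offset [-0.301, -0.2725, 0.1488] yaw 0.2982 q6 -1.1
```

>>> {"method": "move_arm", "body": {
  "targets": [
    {"offset":[-0.301,-0.2725,0.03],"yaw":0.298,"hand":0},
    {"offset":[-0.301,-0.2725,0.03],"yaw":0.298,"hand":0},
    {"offset":[-0.301,-0.2725,0.03],"yaw":0.298,"hand":0},
    {"offset":[-0.301,-0.2725,0.03],"yaw":0.298,"hand":0},
    {"offset":[-0.301,-0.2725,0.03],"yaw":0.298,"hand":0},
    {"offset":[-0.301,-0.2725,0.03],"yaw":0.298,"hand":0},
    {"offset":[-0.301,-0.2725,0.03],"yaw":0.298,"hand":0},
    {"offset":[-0.301,-0.2725,0.03],"yaw":0.298,"hand":0},
    {"offset":[-0.301,-0.2725,0.03],"yaw":0.298,"hand":0},
    {"offset":[-0.301,-0.2725,0.03],"yaw":0.298,"hand":0},
    {"offset":[-0.301,-0.2725,0.03],"yaw":0.298,"hand":0},
    {"offset":[-0.301,-0.2725,0.06],"yaw":0.298,"hand":0},
    {"offset":[-0.301,-0.2725,0.09],"yaw":0.298,"hand":0},
    {"offset":[-0.301,-0.2725,0.12],"yaw":0.298,"hand":0},
    {"offset":[-0.301,-0.2725,0.135],"yaw":0.298,"hand":0},
    {"offset":[-0.301,-0.2725,0.147],"yaw":0.298,"hand":0},
    {"offset":[-0.301,-0.2725,0.147],"yaw":0.298,"hand":0}
  ],
  "squeeze": 60
}}

```text
time: 2.8
tcp_pos: [0.3994, 0.234, 0.0832]
orientation: [[-0.806, 0.591, -0.002], [0.591, 0.806, -0.001], [0.001, -0.002, -1.0]]
force: [-0.2, 1.8, 0.7]
grip_width: 0.0852
```

>>> {"method": "move_arm", "body": {
  "targets": [
    {"offset":[0,0,0],"yaw":0,"hand":255},
    {"offset":[0,0,0],"yaw":0,"hand":255},
    {"offset":[0,0,0],"yaw":0,"hand":255},
    {"offset":[0,0,0],"yaw":0,"hand":255},
    {"offset":[0,0,0],"yaw":0,"hand":255},
    {"offset":[0,0,0],"yaw":0,"hand":255},
    {"offset":[0,0,0],"yaw":0,"hand":255},
    {"offset":[0,0,0],"yaw":0,"hand":255}
  ],
  "squeeze": 60
}}

```text
time: 3.6
tcp_pos: [0.4008, 0.2349, 0.0866]
orientation: [[-0.806, 0.592, 0.001], [0.592, 0.806, 0.001], [-0.0, 0.002, -1.0]]
force: [-8.1, -2.5, 40.3]
grip_width: 0.015
```

>>> {"method": "move_arm", "body": {
  "targets": [
    {"offset":[0,0,-0.002],"yaw":0,"hand":255},
    {"offset":[0,0,-0.004],"yaw":0,"hand":255},
    {"offset":[0,0,-0.004],"yaw":0,"hand":255}
  ]
}}

```text
time: 3.9
tcp_pos: [0.4005, 0.2347, 0.0876]
orientation: [[-0.806, 0.592, 0.001], [0.592, 0.806, 0.001], [-0.0, 0.001, -1.0]]
force: [12.0, 8.3, -52.3]
grip_width: 0.0146
```

>>> {"method": "move_arm", "body": {
  "targets": [
    {"offset":[0,0,0],"yaw":0,"hand":255},
    {"offset":[0,0,0],"yaw":-0.1,"hand":255},
    {"offset":[0,0,0],"yaw":-0.2,"hand":255},
    {"offset":[0,0,0],"yaw":-0.3,"hand":255}
  ]
}}

```text
time: 4.3
tcp_pos: [0.4005, 0.2346, 0.0873]
orientation: [[-0.946, 0.324, 0.001], [0.324, 0.946, 0.001], [-0.0, 0.001, -1.0]]
force: [2.8, 2.2, -11.1]
grip_width: 0.0144
```

>>> {"method": "move_arm", "body": {
  "targets": [
    {"offset":[0,0,0],"yaw":-0.1,"hand":255},
    {"offset":[0,0,0],"yaw":-0.2,"hand":255},
    {"offset":[0,0,0],"yaw":-0.3,"hand":255},
    {"offset":[0,0,0],"yaw":-0.4,"hand":255},
    {"offset":[0,0,0],"yaw":-0.5,"hand":255},
    {"offset":[0,0,0],"yaw":-0.6,"hand":255},
    {"offset":[0,0,0],"yaw":-0.7,"hand":255},
    {"offset":[0,0,0],"yaw":-0.8,"hand":255},
    {"offset":[0,0,0],"yaw":-0.86,"hand":255},
    {"offset":[0,0,0],"yaw":-0.9,"hand":255},
    {"offset":[0,0,0],"yaw":-0.9,"hand":255}
  ]
}}

```text
time: 5.4
tcp_pos: [0.4006, 0.2339, 0.0873]
orientation: [[-0.842, -0.539, 0.001], [-0.539, 0.842, 0.001], [-0.001, -0.0, -1.0]]
force: [3.4, -4.3, -6.9]
grip_width: 0.0151
```

```bash
python3 -c "
from h import *
s=r.sense();R=s['orientation'];print(np.arctan2(-R[1][0],-R[0][0]),np.round(s['wrist_torque'],2),np.round(s['qpos'],1))"
```

```text
0.5696818051985592 [-0.85 -0.79 -0.31] [ 28.8  24.8 118.6  -0.   36.6 -93.8]
```

>>> {"method": "move_arm", "body": {
  "targets": [
    {"offset":[0,0,0],"yaw":-0.02,"hand":255},
    {"offset":[0,0,0],"yaw":-0.02,"hand":255},
    {"offset":[0,0,0],"yaw":0,"hand":0},
    {"offset":[0,0,0],"yaw":0,"hand":0},
    {"offset":[0,0,0],"yaw":0,"hand":0},
    {"offset":[0,0,-0.03],"yaw":0,"hand":0},
    {"offset":[0,0,-0.07],"yaw":0,"hand":0},
    {"offset":[0,0,-0.12],"yaw":0,"hand":0},
    {"offset":[0,0,-0.17],"yaw":0,"hand":0}
  ]
}}

```text
time: 6.3
tcp_pos: [0.3999, 0.2336, 0.2591]
orientation: [[-0.842, -0.54, 0.0], [-0.54, 0.842, 0.0], [-0.0, -0.0, -1.0]]
force: [1.3, 1.0, -0.5]
grip_width: 0.0857
```

```bash
python3 -c "
from h import *
go([.399,-.273,.26],.12);go([.399,-.273,.117],.12)"
```

```text
offset [0.2743, -0.426, -0.001] yaw 0.4503 q6 -93.8
offset [0.2743, -0.426, 0.142] yaw 0.4503 q6 -93.8
```

>>> {"method": "move_arm", "body": {
  "targets": [
    {"offset":[0.2743,-0.426,-0.001],"yaw":0.45,"hand":0},
    {"offset":[0.2743,-0.426,-0.001],"yaw":0.45,"hand":0},
    {"offset":[0.2743,-0.426,-0.001],"yaw":0.45,"hand":0},
    {"offset":[0.2743,-0.426,-0.001],"yaw":0.45,"hand":0},
    {"offset":[0.2743,-0.426,-0.001],"yaw":0.45,"hand":0},
    {"offset":[0.2743,-0.426,-0.001],"yaw":0.45,"hand":0},
    {"offset":[0.2743,-0.426,-0.001],"yaw":0.45,"hand":0},
    {"offset":[0.2743,-0.426,-0.001],"yaw":0.45,"hand":0},
    {"offset":[0.2743,-0.426,-0.001],"yaw":0.45,"hand":0},
    {"offset":[0.2743,-0.426,-0.001],"yaw":0.45,"hand":0},
    {"offset":[0.2743,-0.426,-0.001],"yaw":0.45,"hand":0},
    {"offset":[0.2743,-0.426,-0.001],"yaw":0.45,"hand":0}
  ]
}}

```text
time: 7.5
tcp_pos: [0.3987, -0.2742, 0.26]
orientation: [[-0.993, -0.117, 0.0], [-0.117, 0.993, 0.0], [-0.0, 0.0, -1.0]]
force: [0.1, 0.1, 0.3]
grip_width: 0.0854
```

```bash
python3 - <<'E'
from h import *
t=r.grab_frame("top");s=r.grab_frame("scene")
def c(im,x0,y0,w,h,W,H):return cv2.resize(im[y0:y0+h,x0:x0+w],(W,H),interpolation=cv2.INTER_CUBIC)
cv2.imwrite("pics/d.png",np.hstack([c(t,135,155,100,150,400,600),np.vstack([c(s,110,150,90,90,400,400),c(s,245,115,70,35,400,200)])]))
go([.399,-.273,.26],.12);go([.399,-.273,.115],.12)
E
```

```text
offset [-0.0003, -0.0009, -0.0001] yaw 0.0004 q6 -132.7
offset [-0.0003, -0.0011, 0.1449] yaw 0.0004 q6 -132.7
```

View pics/d.png

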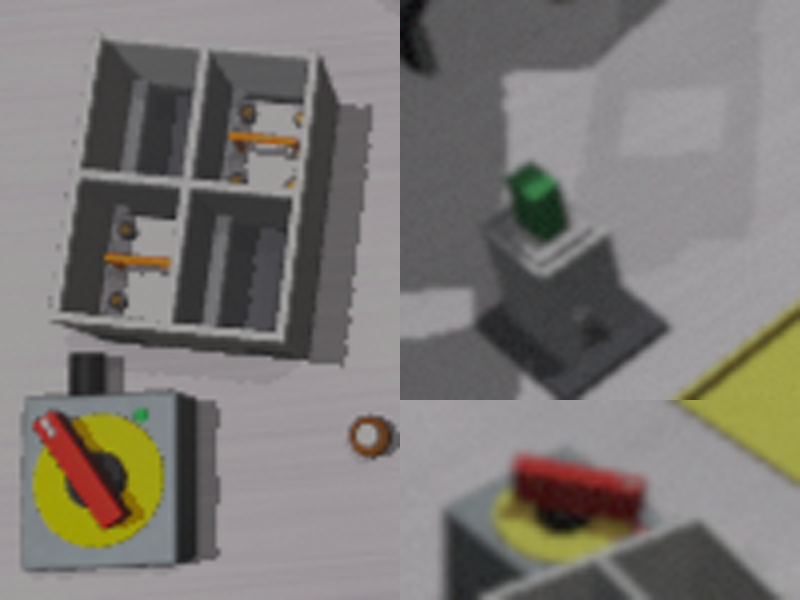

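The isolator pointer now sits over the red mark (crop about (45,425)). The hook shows between the stand's plates. I'll grip the rod.

>>> {"method": "move_arm", "body": {
  "targets": [
    {"offset":[0,-0.001,0.04],"yaw":0,"hand":0},
    {"offset":[0,-0.001,0.08],"yaw":0,"hand":0},
    {"offset":[0,-0.001,0.11],"yaw":0,"hand":0},
    {"offset":[0,-0.001,0.13],"yaw":0,"hand":0},
    {"offset":[0,-0.001,0.144],"yaw":0,"hand":0},
    {"offset":[0,-0.001,0.144],"yaw":0,"hand":0},
    {"offset":[0,-0.001,0.144],"yaw":0,"hand":255},
    {"offset":[0,-0.001,0.144],"yaw":0,"hand":255},
    {"offset":[0,-0.001,0.144],"yaw":0,"hand":255},
    {"offset":[0,-0.001,0.144],"yaw":0,"hand":255},
    {"offset":[0,-0.001,0.144],"yaw":0,"hand":255},
    {"offset":[0,-0.001,0.144],"yaw":0,"hand":255},
    {"offset":[0,-0.001,0.144],"yaw":0,"hand":255}
  ],
  "squeeze": 90
}}

```text
time: 8.9
tcp_pos: [0.3992, -0.2733, 0.1167]
orientation: [[-0.993, -0.12, 0.001], [-0.12, 0.993, 0.0], [-0.001, 0.0, -1.0]]
force: [-0.9, 1.4, 6.7]
grip_width: 0.0213
```

>>> {"method": "move_arm", "body": {
  "targets": [
    {"offset":[0,0,-0.01],"yaw":0,"hand":255},
    {"offset":[0,0,-0.03],"yaw":0,"hand":255},
    {"offset":[0,0,-0.06],"yaw":0,"hand":255},
    {"offset":[0,0,-0.09],"yaw":0,"hand":255},
    {"offset":[0,0,-0.12],"yaw":0,"hand":255},
    {"offset":[0,0,-0.15],"yaw":0,"hand":255},
    {"offset":[0,0,-0.18],"yaw":0,"hand":255},
    {"offset":[0,0,-0.2],"yaw":0,"hand":255},
    {"offset":[0,0,-0.2],"yaw":0,"hand":255}
  ]
}}

```text
time: 9.8
tcp_pos: [0.4001, -0.2742, 0.3201]
orientation: [[-0.993, -0.12, 0.006], [-0.12, 0.993, -0.003], [-0.006, -0.004, -1.0]]
force: [0.6, 0.1, -1.9]
grip_width: 0.0207
```

```bash
python3 - <<'E'
from h import *
s=r.grab_frame("scene")
p=np.array(r.sense()["tcp_pos"]);print(p);u=proj("scene",p-[0,0,.06])[0].astype(int);print(u)
x0,y0=u-[40,45]
cv2.imwrite("pics/e.png",cv2.resize(s[y0:y0+90,x0:x0+80],(480,540),interpolation=cv2.INTER_CUBIC))
a=.12
for n,d in(("axis",0),("tip+",.017),("tip-",-.017)):
    q=p+[d*np.cos(a),d*np.sin(a),-.0167-.0685];print(n,(proj("scene",q)[0]-[x0,y0])*6)
E
```

```text
[ 0.39926537 -0.2736081   0.31802427]
[130 160]
axis [257.59630203 317.06843443]
tip+ [281.65023832 335.44089137]
tip- [233.86099377 298.93934639]
```

View pics/e.png

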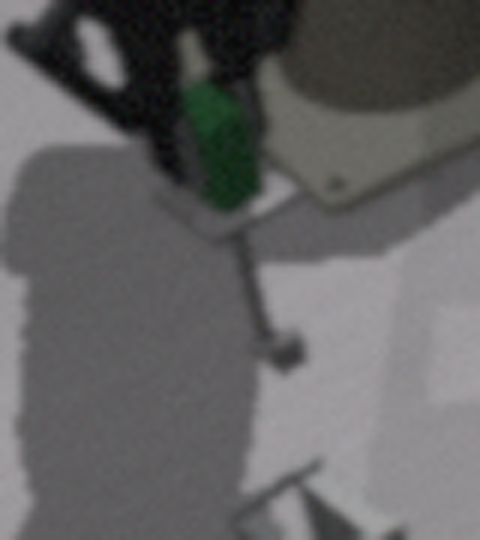

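The hook points along +x (tip at crop (290,350), where tip+ was predicted). Next is carrier A in the far-right well.

```bash
python3 -c "
from h import *
go([.5883,.1201,.318],-.178);go([.5883,.1201,.158],-.178)"
```

```text
offset [-0.2348, 0.3682, 0.0001] yaw 0.2981 q6 -132.8
offset [-0.2343, 0.3686, 0.1601] yaw 0.2981 q6 -132.8
```

>>> {"method": "move_arm", "body": {
  "targets": [
    {"offset":[-0.01,0.016,0],"yaw":0.02,"hand":255},
    {"offset":[-0.03,0.047,0],"yaw":0.05,"hand":255},
    {"offset":[-0.05,0.079,0],"yaw":0.08,"hand":255},
    {"offset":[-0.07,0.11,0],"yaw":0.11,"hand":255},
    {"offset":[-0.09,0.142,0],"yaw":0.14,"hand":255},
    {"offset":[-0.11,0.173,0],"yaw":0.17,"hand":255},
    {"offset":[-0.13,0.204,0],"yaw":0.2,"hand":255},
    {"offset":[-0.15,0.236,0],"yaw":0.23,"hand":255},
    {"offset":[-0.17,0.267,0],"yaw":0.26,"hand":255},
    {"offset":[-0.19,0.299,0],"yaw":0.28,"hand":255},
    {"offset":[-0.21,0.33,0],"yaw":0.298,"hand":255},
    {"offset":[-0.225,0.354,0],"yaw":0.298,"hand":255},
    {"offset":[-0.234,0.368,0],"yaw":0.298,"hand":255},
    {"offset":[-0.234,0.368,0],"yaw":0.298,"hand":255},
    {"offset":[-0.234,0.368,0],"yaw":0.298,"hand":255}
  ]
}}

```text
time: 11.35
tcp_pos: [0.5867, 0.1192, 0.3169]
orientation: [[-0.984, 0.177, 0.001], [0.177, 0.984, -0.002], [-0.002, -0.002, -1.0]]
force: [-0.0, -0.1, -2.3]
grip_width: 0.0211
```

```bash
python3 - <<'E'
from h import *
t=r.grab_frame("top");s=r.grab_frame("scene")
go([.5883,.1201,.318],-.178);go([.5883,.1201,.158],-.178)
x=r.sense();print(np.round(x["tcp_pos"],4),x["force"],x["grip_width"])
def c(im,x0,y0,w,h,W,H):return cv2.resize(im[y0:y0+h,x0:x0+w],(W,H),interpolation=cv2.INTER_CUBIC)
cv2.imwrite("pics/f.png",np.hstack([c(t,145,140,90,110,400,489),c(s,245,85,90,110,400,489)]))
E
```

```text
offset [-0.0012, 0.0017, -0.0004] yaw -0.0009 q6 -69.3
offset [-0.0007, 0.002, 0.1596] yaw -0.0009 q6 -69.3
[0.5868 0.1186 0.3176] [ 0.70023085 -0.4608645  -1.51751522] 0.02090416954130568
```

View pics/f.png

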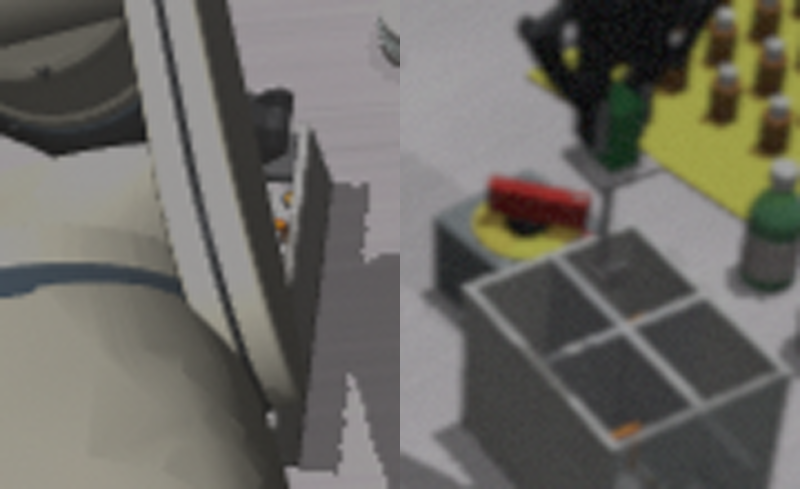

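>>> {"method": "move_arm", "body": {
  "targets": [
    {"offset":[-0.001,0.002,0.015],"yaw":0,"hand":255},
    {"offset":[-0.001,0.002,0.04],"yaw":0,"hand":255},
    {"offset":[-0.001,0.002,0.065],"yaw":0,"hand":255},
    {"offset":[-0.001,0.002,0.09],"yaw":0,"hand":255},
    {"offset":[-0.001,0.002,0.11],"yaw":0,"hand":255},
    {"offset":[-0.001,0.002,0.13],"yaw":0,"hand":255},
    {"offset":[-0.001,0.002,0.145],"yaw":0,"hand":255},
    {"offset":[-0.001,0.002,0.157],"yaw":0,"hand":255},
    {"offset":[-0.001,0.002,0.159],"yaw":0,"hand":255},
    {"offset":[-0.001,0.002,0.159],"yaw":0,"hand":255}
  ]
}}

```text
time: 12.45
tcp_pos: [0.5886, 0.1199, 0.1585]
orientation: [[-0.984, 0.178, 0.002], [0.178, 0.984, -0.002], [-0.003, -0.002, -1.0]]
force: [0.5, -0.1, -1.3]
grip_width: 0.0213
```

```bash
python3 - <<'E'
from h import *
s=r.grab_frame("scene");x=r.sense();p=np.array(x["tcp_pos"])
print(p.round(4),np.round(x["force"],1))
def c(im,x0,y0,w,h,f):return cv2.resize(im[y0:y0+h,x0:x0+w],None,fx=f,fy=f,interpolation=cv2.INTER_CUBIC)
cv2.imwrite("pics/g.png",cv2.convertScaleAbs(c(s,245,115,100,90,7),alpha=1.6))
a=-.178;D=np.array([np.cos(a),np.sin(a),0])
for n,q in(("shaft",p-[0,0,.0967]),("tip",p-[0,0,.0847]+.017*D),("bail",[.612,.116,.084]),("flange",p-[0,0,.0167])):print(n,(proj("scene",q)[0]-[245,115])*7)
E
```

```text
[0.589  0.12   0.1591] [ 0.3 -0.7 -1.9]
shaft [291.39762219 477.66195024]
tip [314.69622162 482.50887926]
bail [324.61793384 476.0552144 ]
flange [304.00359412 346.05801554]
```

View pics/g.png

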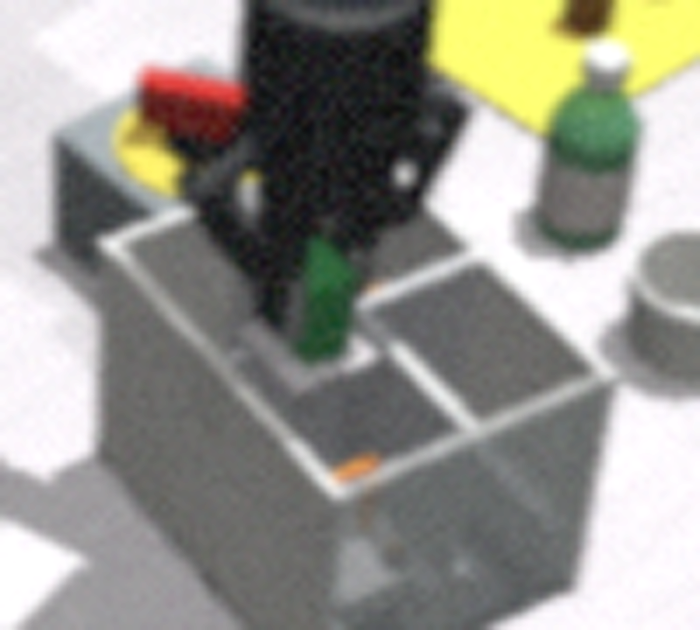

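>>> {"method": "move_arm", "body": {
  "targets": [
    {"offset":[-0.004,0,0],"yaw":0,"hand":255},
    {"offset":[-0.008,0,0],"yaw":0,"hand":255},
    {"offset":[-0.012,0,0],"yaw":0,"hand":255},
    {"offset":[-0.016,0,0],"yaw":0,"hand":255},
    {"offset":[-0.016,0,0],"yaw":0,"hand":255},
    {"offset":[-0.016,0,0],"yaw":0,"hand":255}
  ]
}}

```text
time: 13.1
tcp_pos: [0.6048, 0.1172, 0.1591]
orientation: [[-0.984, 0.178, 0.003], [0.178, 0.984, -0.002], [-0.003, -0.001, -1.0]]
force: [0.1, 0.5, -1.0]
grip_width: 0.0208
```

>>> {"method": "move_arm", "body": {
  "targets": [
    {"offset":[0,0,-0.004],"yaw":0,"hand":255},
    {"offset":[0,0,-0.008],"yaw":0,"hand":255},
    {"offset":[0,0,-0.012],"yaw":0,"hand":255},
    {"offset":[0,0,-0.016],"yaw":0,"hand":255},
    {"offset":[0,0,-0.02],"yaw":0,"hand":255},
    {"offset":[0,0,-0.024],"yaw":0,"hand":255},
    {"offset":[0,0,-0.024],"yaw":0,"hand":255}
  ]
}}

```text
time: 13.8
tcp_pos: [0.6049, 0.1172, 0.1836]
orientation: [[-0.984, 0.178, 0.004], [0.178, 0.984, -0.002], [-0.004, -0.001, -1.0]]
force: [0.8, -0.2, -3.3]
grip_width: 0.0206
```

The load rose by about 2 N, so the bail is hooked. I'll lift straight up.

>>> {"method": "move_arm", "body": {
  "targets": [
    {"offset":[0,0,-0.008],"yaw":0,"hand":255},
    {"offset":[0,0,-0.02],"yaw":0,"hand":255},
    {"offset":[0,0,-0.035],"yaw":0,"hand":255},
    {"offset":[0,0,-0.05],"yaw":0,"hand":255},
    {"offset":[0,0,-0.065],"yaw":0,"hand":255},
    {"offset":[0,0,-0.08],"yaw":0,"hand":255},
    {"offset":[0,0,-0.095],"yaw":0,"hand":255},
    {"offset":[0,0,-0.11],"yaw":0,"hand":255},
    {"offset":[0,0,-0.125],"yaw":0,"hand":255},
    {"offset":[0,0,-0.14],"yaw":0,"hand":255},
    {"offset":[0,0,-0.152],"yaw":0,"hand":255},
    {"offset":[0,0,-0.16],"yaw":0,"hand":255},
    {"offset":[0,0,-0.16],"yaw":0,"hand":255}
  ]
}}

```text
time: 15.1
tcp_pos: [0.6048, 0.1176, 0.345]
orientation: [[-0.984, 0.178, 0.006], [0.178, 0.984, -0.001], [-0.006, -0.0, -1.0]]
force: [-0.7, -0.4, -2.7]
grip_width: 0.0207
```

```bash
python3 - <<'E'
from h import *
s=r.grab_frame("scene");cv2.imwrite("pics/i.png",cv2.resize(s[60:240,120:360],(720,540),interpolation=cv2.INTER_CUBIC))
p=r.sense()["tcp_pos"];print(p)
# slot S1: bail at (.609,-.249) -> axis = bail-.008*D
D=np.array([np.cos(-.178),np.sin(-.178)])
b=np.array([.609,-.249])-.008*D
go([*b,p[2]]);
E
```

```text
[0.60441143 0.11758872 0.34393773]
offset [-0.0618, -0.3599, 0.0006] yaw 0 q6 -69.7
```

View pics/i.png

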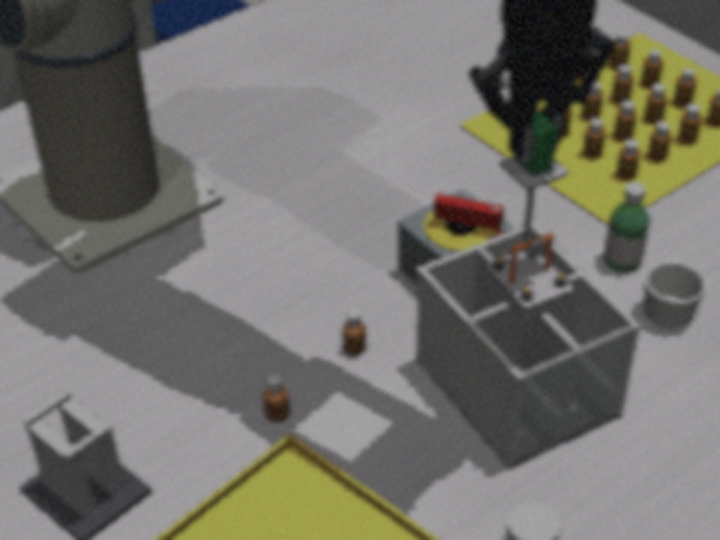

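The carrier hangs level from the hook, clear above the rim (bail at crop (530,245)). I'll carry it to the tray.

>>> {"method": "move_arm", "body": {
  "targets": [
    {"offset":[-0.001,-0.004,0],"yaw":0,"hand":255},
    {"offset":[-0.002,-0.012,0],"yaw":0,"hand":255},
    {"offset":[-0.004,-0.024,0],"yaw":0,"hand":255},
    {"offset":[-0.007,-0.042,0],"yaw":0,"hand":255},
    {"offset":[-0.011,-0.064,0],"yaw":0,"hand":255},
    {"offset":[-0.015,-0.088,0],"yaw":0,"hand":255},
    {"offset":[-0.019,-0.112,0],"yaw":0,"hand":255},
    {"offset":[-0.023,-0.136,0],"yaw":0,"hand":255},
    {"offset":[-0.027,-0.16,0],"yaw":0,"hand":255},
    {"offset":[-0.032,-0.184,0],"yaw":0,"hand":255},
    {"offset":[-0.036,-0.208,0],"yaw":0,"hand":255},
    {"offset":[-0.04,-0.232,0],"yaw":0,"hand":255},
    {"offset":[-0.044,-0.256,0],"yaw":0,"hand":255},
    {"offset":[-0.048,-0.28,0],"yaw":0,"hand":255},
    {"offset":[-0.052,-0.302,0],"yaw":0,"hand":255},
    {"offset":[-0.055,-0.322,0],"yaw":0,"hand":255},
    {"offset":[-0.058,-0.338,0],"yaw":0,"hand":255},
    {"offset":[-0.06,-0.35,0],"yaw":0,"hand":255},
    {"offset":[-0.061,-0.357,0],"yaw":0,"hand":255},
    {"offset":[-0.062,-0.36,0],"yaw":0,"hand":255}
  ]
}}

```text
time: 17.15
tcp_pos: [0.6011, -0.2484, 0.3444]
orientation: [[-0.984, 0.179, 0.004], [0.179, 0.984, -0.002], [-0.004, -0.001, -1.0]]
force: [-0.5, -0.2, -3.3]
grip_width: 0.0208
```

>>> {"method": "move_arm", "body": {
  "targets": [
    {"offset":[0,0,0.005],"yaw":0,"hand":255},
    {"offset":[0,0,0.015],"yaw":0,"hand":255},
    {"offset":[0,0,0.03],"yaw":0,"hand":255},
    {"offset":[0,0,0.046],"yaw":0,"hand":255},
    {"offset":[0,0,0.062],"yaw":0,"hand":255},
    {"offset":[0,0,0.078],"yaw":0,"hand":255},
    {"offset":[0,0,0.094],"yaw":0,"hand":255},
    {"offset":[0,0,0.11],"yaw":0,"hand":255},
    {"offset":[0,0,0.126],"yaw":0,"hand":255},
    {"offset":[0,0,0.14],"yaw":0,"hand":255},
    {"offset":[0,0,0.15],"yaw":0,"hand":255},
    {"offset":[0,0,0.157],"yaw":0,"hand":255},
    {"offset":[0,0,0.162],"yaw":0,"hand":255},
    {"offset":[0,0,0.165],"yaw":0,"hand":255},
    {"offset":[0,0,0.168],"yaw":0,"hand":255},
    {"offset":[0,0,0.171],"yaw":0,"hand":255},
    {"offset":[0,0,0.174],"yaw":0,"hand":255},
    {"offset":[0,0,0.177],"yaw":0,"hand":255},
    {"offset":[0,0,0.18],"yaw":0,"hand":255},
    {"offset":[0,0,0.18],"yaw":0,"hand":255}
  ]
}}

```text
time: 19.15
tcp_pos: [0.6017, -0.2486, 0.1642]
orientation: [[-0.984, 0.179, 0.004], [0.179, 0.984, -0.001], [-0.004, -0.001, -1.0]]
force: [0.3, 0.3, -1.4]
grip_width: 0.0209
```

>>> {"method": "move_arm", "body": {
  "targets": [
    {"offset":[0,0,0.005],"yaw":0,"hand":255},
    {"offset":[0,0,0.01],"yaw":0,"hand":255},
    {"offset":[0,0,0.014],"yaw":0,"hand":255},
    {"offset":[0,0,0.014],"yaw":0,"hand":255},
    {"offset":[0.005,0,0.014],"yaw":0,"hand":255},
    {"offset":[0.01,0,0.014],"yaw":0,"hand":255},
    {"offset":[0.015,0,0.014],"yaw":0,"hand":255},
    {"offset":[0.02,0,0.014],"yaw":0,"hand":255},
    {"offset":[0.025,0,0.014],"yaw":0,"hand":255},
    {"offset":[0.028,0,0.014],"yaw":0,"hand":255},
    {"offset":[0.028,0,0.014],"yaw":0,"hand":255},
    {"offset":[0.028,0,-0.005],"yaw":0,"hand":255},
    {"offset":[0.028,0,-0.03],"yaw":0,"hand":255},
    {"offset":[0.028,0,-0.06],"yaw":0,"hand":255},
    {"offset":[0.028,0,-0.09],"yaw":0,"hand":255},
    {"offset":[0.028,0,-0.12],"yaw":0,"hand":255},
    {"offset":[0.028,0,-0.15],"yaw":0,"hand":255},
    {"offset":[0.028,0,-0.15],"yaw":0,"hand":255}
  ]
}}

```text
time: 20.95
tcp_pos: [0.5759, -0.2443, 0.3191]
orientation: [[-0.984, 0.179, 0.012], [0.179, 0.984, -0.005], [-0.013, -0.003, -1.0]]
force: [0.3, -0.3, -1.5]
grip_width: 0.0208
```

```bash
python3 - <<'E'
from h import *
t=r.grab_frame("top");s=r.grab_frame("scene")
def c(im,x0,y0,w,h,W,H):return cv2.resize(im[y0:y0+h,x0:x0+w],(W,H),interpolation=cv2.INTER_CUBIC)
cv2.imwrite("pics/j.png",np.vstack([np.hstack([c(t,135,155,100,90,400,360),c(s,150,180,100,90,400,360)]),np.hstack([c(s,245,115,100,50,400,200),c(t,260,140,100,50,400,200)])]))
D=np.array([np.cos(-.178),np.sin(-.178)])
b=np.array([.5376,.2025])-.024*D;print(b)
go([*b,.315],-.178);go([*b,.158],-.178)
x=r.sense();print(x["tcp_pos"],x["force"])
for k in("bail1","carrier1"):
  r_=r.search_frame("top",k);print([(np.round(d["rect"]).tolist(),round(d["confidence"],2)) for d in r_][:4])
E
```

```text
[0.51397921 0.20674948]
offset [0.1393, 0.4322, -0.0019] yaw -0.0016 q6 -103.8
offset [0.1401, 0.4324, 0.1551] yaw -0.0016 q6 -103.8
[ 0.57378221 -0.2434142   0.31434102] [-0.44351201  0.29484843 -2.20113907]
[([157.0, 208.0, 180.0, 236.0], 0.84)]
[([324.0, 172.0, 341.0, 200.0], 0.88), ([163.0, 210.0, 181.0, 233.0], 0.88), ([84.0, 228.0, 114.0, 249.0], 0.62), ([346.0, 166.0, 356.0, 181.0], 0.29)]
```

View pics/j.png

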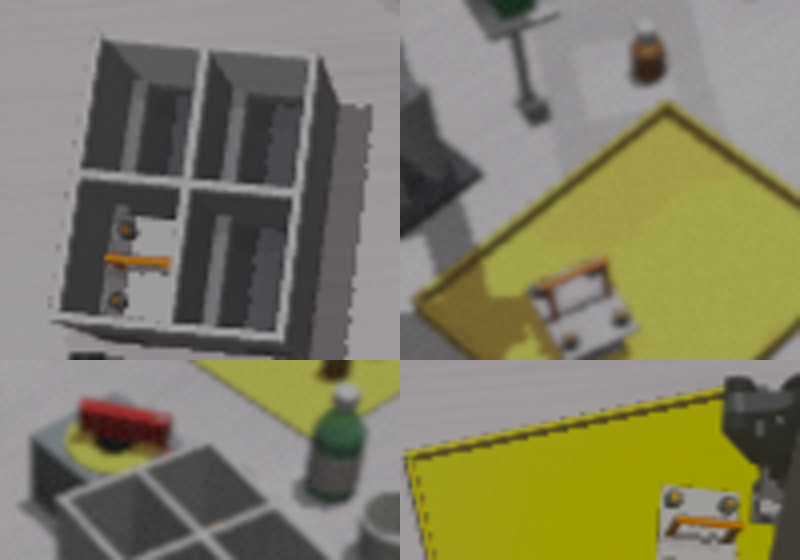

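The first carrier stands upright on the tray (scene crop (580,310)). The second is still in its well (bail at crop (138,260)) and the isolator is still off. I'll move to the second.

>>> {"method": "move_arm", "body": {
  "targets": [
    {"offset":[0.004,0.012,0],"yaw":0,"hand":255},
    {"offset":[0.012,0.037,0],"yaw":0,"hand":255},
    {"offset":[0.022,0.068,0],"yaw":0,"hand":255},
    {"offset":[0.032,0.1,0],"yaw":0,"hand":255},
    {"offset":[0.042,0.13,0],"yaw":0,"hand":255},
    {"offset":[0.052,0.161,0],"yaw":0,"hand":255},
    {"offset":[0.062,0.192,0],"yaw":0,"hand":255},
    {"offset":[0.072,0.223,0],"yaw":0,"hand":255},
    {"offset":[0.082,0.254,0],"yaw":0,"hand":255},
    {"offset":[0.092,0.285,0],"yaw":0,"hand":255},
    {"offset":[0.102,0.316,0],"yaw":0,"hand":255},
    {"offset":[0.112,0.347,0],"yaw":0,"hand":255},
    {"offset":[0.122,0.378,0],"yaw":0,"hand":255},
    {"offset":[0.131,0.406,0],"yaw":0,"hand":255},
    {"offset":[0.137,0.425,0],"yaw":0,"hand":255},
    {"offset":[0.14,0.432,0],"yaw":0,"hand":255},
    {"offset":[0.14,0.432,0],"yaw":0,"hand":255},
    {"offset":[0.14,0.432,0],"yaw":0,"hand":255}
  ]
}}

```text
time: 22.95
tcp_pos: [0.5119, 0.2065, 0.3116]
orientation: [[-0.984, 0.179, 0.001], [0.179, 0.984, -0.001], [-0.001, -0.001, -1.0]]
force: [-0.0, 0.6, -1.1]
grip_width: 0.0206
```

```bash
python3 - <<'E'
from h import *
go([.514,.2067,.315],-.178);go([.514,.2067,.158],-.178)
s=r.grab_frame("scene");x=r.sense();p=np.array(x["tcp_pos"])
print(p.round(4),x["grip_width"],np.round(x["force"],1))
# check rod geometry: green mask lowest + shaft predicted
for d in r.silhouettes("scene","hook_rod")[:2]:
    m=d["pixels"];v,u=np.where(m);print(d["rect"],d["confidence"])
a=-.178;D=np.array([np.cos(a),np.sin(a),0])
P=[p+k*.022*D+np.array([-D[1],D[0],0])*j*.022-[0,0,.0167] for k in(1,-1) for j in(1,-1)]+[p-[0,0,.1017]+.0195*D]
q=proj("scene",P);print(q.min(0),q.max(0))
E
```

```text
offset [-0.002, 0.0006, -0.0034] yaw -0.0016 q6 -58.9
offset [-0.0019, 0.0007, 0.1536] yaw -0.0016 q6 -58.9
[0.5121 0.2062 0.3118] 0.020840266084623017 [-0.1  0.7 -1.5]
[285.5, 79.8, 305.7, 126.2] 0.64
[232.4, 160.9, 238.8, 180.4] 0.47
[284.5574892   92.66932209] [305.72879273 125.78299918]
```

Rod position in the hand matches the prediction, so it has not slipped. Descend.

>>> {"method": "move_arm", "body": {
  "targets": [
    {"offset":[-0.002,0.001,0.012],"yaw":0,"hand":255},
    {"offset":[-0.002,0.001,0.037],"yaw":0,"hand":255},
    {"offset":[-0.002,0.001,0.062],"yaw":0,"hand":255},
    {"offset":[-0.002,0.001,0.087],"yaw":0,"hand":255},
    {"offset":[-0.002,0.001,0.11],"yaw":0,"hand":255},
    {"offset":[-0.002,0.001,0.13],"yaw":0,"hand":255},
    {"offset":[-0.002,0.001,0.145],"yaw":0,"hand":255},
    {"offset":[-0.002,0.001,0.153],"yaw":0,"hand":255},
    {"offset":[-0.002,0.001,0.153],"yaw":0,"hand":255},
    {"offset":[-0.002,0.001,0.153],"yaw":0,"hand":255}
  ]
}}

```text
time: 24.05
tcp_pos: [0.515, 0.2064, 0.1592]
orientation: [[-0.984, 0.18, 0.002], [0.18, 0.984, -0.001], [-0.002, -0.0, -1.0]]
force: [0.1, -0.1, -0.8]
grip_width: 0.0208
```

```bash
python3 - <<'E'
from h import *
D=np.array([np.cos(-.178),np.sin(-.178)])
b=np.array([.5376,.2025])-.008*D
go([*b,.158],-.178);x=r.sense();print(x["force"])
E
```

```text
offset [-0.015, 0.0002, 0.0012] yaw -0.0031 q6 -58.9
[ 0.13993113 -0.13306621 -0.77017233]
```

>>> {"method": "move_arm", "body": {
  "targets": [
    {"offset":[-0.004,0,0],"yaw":0,"hand":255},
    {"offset":[-0.008,0,0],"yaw":0,"hand":255},
    {"offset":[-0.012,0,0],"yaw":0,"hand":255},
    {"offset":[-0.015,0,0],"yaw":0,"hand":255},
    {"offset":[-0.015,0,0],"yaw":0,"hand":255},
    {"offset":[-0.015,0,-0.004],"yaw":0,"hand":255},
    {"offset":[-0.015,0,-0.008],"yaw":0,"hand":255},
    {"offset":[-0.015,0,-0.012],"yaw":0,"hand":255},
    {"offset":[-0.015,0,-0.016],"yaw":0,"hand":255},
    {"offset":[-0.015,0,-0.02],"yaw":0,"hand":255},
    {"offset":[-0.015,0,-0.024],"yaw":0,"hand":255},
    {"offset":[-0.015,0,-0.024],"yaw":0,"hand":255}
  ]
}}

```text
time: 25.25
tcp_pos: [0.5299, 0.2038, 0.1837]
orientation: [[-0.984, 0.18, 0.002], [0.18, 0.984, -0.0], [-0.002, -0.0, -1.0]]
force: [-0.3, -1.3, -3.2]
grip_width: 0.0211
```

>>> {"method": "move_arm", "body": {
  "targets": [
    {"offset":[0,0,-0.008],"yaw":0,"hand":255},
    {"offset":[0,0,-0.02],"yaw":0,"hand":255},
    {"offset":[0,0,-0.035],"yaw":0,"hand":255},
    {"offset":[0,0,-0.05],"yaw":0,"hand":255},
    {"offset":[0,0,-0.065],"yaw":0,"hand":255},
    {"offset":[0,0,-0.08],"yaw":0,"hand":255},
    {"offset":[0,0,-0.095],"yaw":0,"hand":255},
    {"offset":[0,0,-0.11],"yaw":0,"hand":255},
    {"offset":[0,0,-0.125],"yaw":0,"hand":255},
    {"offset":[0,0,-0.14],"yaw":0,"hand":255},
    {"offset":[0,0,-0.152],"yaw":0,"hand":255},
    {"offset":[0,0,-0.16],"yaw":0,"hand":255},
    {"offset":[0,0,-0.16],"yaw":0,"hand":255}
  ]
}}

```text
time: 26.55
tcp_pos: [0.53, 0.2041, 0.3452]
orientation: [[-0.984, 0.18, 0.004], [0.18, 0.984, 0.0], [-0.004, 0.001, -1.0]]
force: [0.2, -0.6, -2.9]
grip_width: 0.0208
```

```bash
python3 - <<'E'
from h import *
s=r.grab_frame("scene");t=r.grab_frame("top")
def c(im,x0,y0,w,h,W,H):return cv2.resize(im[y0:y0+h,x0:x0+w],(W,H),interpolation=cv2.INTER_CUBIC)
cv2.imwrite("pics/k.png",np.hstack([c(s,150,60,200,220,500,550),c(t,255,140,120,150,280,350).repeat(1,0)[:350] if 0 else cv2.copyMakeBorder(c(t,255,140,120,150,280,350),0,200,0,0,0)]))
D=np.array([np.cos(-.178),np.sin(-.178)])
p=r.sense()["tcp_pos"];b=np.array([.595,-.130])-.008*D;go([*b,p[2]]);print(p)
print([(np.round(d["rect"]).tolist(),round(d["confidence"],2)) for d in r.search_frame("top","carrier1")][:4])
E
```

```text
offset [-0.1168, -0.3166, 0.0003] yaw 0 q6 -59.7
[0.52929407 0.20385003 0.34341745]
[([144.0, 198.0, 171.0, 227.0], 0.93)]
```

View pics/k.png

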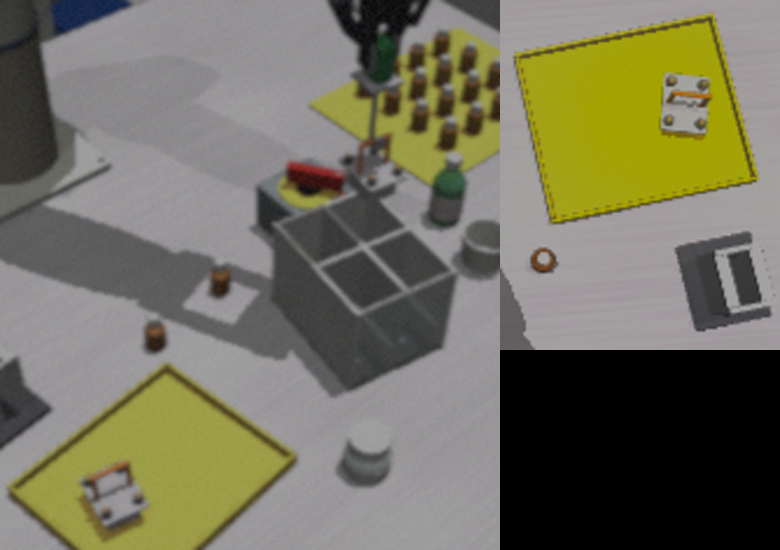

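The second carrier is on the hook, all the wells are empty, and the first carrier stands at tray crop (685,105). The near side of the tray is free.

>>> {"method": "move_arm", "body": {
  "targets": [
    {"offset":[-0.001,-0.003,0],"yaw":0,"hand":255},
    {"offset":[-0.004,-0.01,0],"yaw":0,"hand":255},
    {"offset":[-0.008,-0.022,0],"yaw":0,"hand":255},
    {"offset":[-0.014,-0.038,0],"yaw":0,"hand":255},
    {"offset":[-0.021,-0.058,0],"yaw":0,"hand":255},
    {"offset":[-0.029,-0.079,0],"yaw":0,"hand":255},
    {"offset":[-0.037,-0.1,0],"yaw":0,"hand":255},
    {"offset":[-0.045,-0.122,0],"yaw":0,"hand":255},
    {"offset":[-0.053,-0.144,0],"yaw":0,"hand":255},
    {"offset":[-0.061,-0.166,0],"yaw":0,"hand":255},
    {"offset":[-0.069,-0.188,0],"yaw":0,"hand":255},
    {"offset":[-0.077,-0.21,0],"yaw":0,"hand":255},
    {"offset":[-0.085,-0.231,0],"yaw":0,"hand":255},
    {"offset":[-0.093,-0.252,0],"yaw":0,"hand":255},
    {"offset":[-0.1,-0.271,0],"yaw":0,"hand":255},
    {"offset":[-0.106,-0.288,0],"yaw":0,"hand":255},
    {"offset":[-0.111,-0.301,0],"yaw":0,"hand":255},
    {"offset":[-0.114,-0.31,0],"yaw":0,"hand":255},
    {"offset":[-0.116,-0.315,0],"yaw":0,"hand":255},
    {"offset":[-0.117,-0.317,0],"yaw":0,"hand":255}
  ]
}}

```text
time: 28.7
tcp_pos: [0.5871, -0.1294, 0.3433]
orientation: [[-0.984, 0.18, 0.001], [0.18, 0.984, -0.001], [-0.001, -0.001, -1.0]]
force: [-0.9, 0.2, -3.4]
grip_width: 0.0206
```

>>> {"method": "move_arm", "body": {
  "targets": [
    {"offset":[0,0,0.005],"yaw":0,"hand":255},
    {"offset":[0,0,0.015],"yaw":0,"hand":255},
    {"offset":[0,0,0.03],"yaw":0,"hand":255},
    {"offset":[0,0,0.046],"yaw":0,"hand":255},
    {"offset":[0,0,0.062],"yaw":0,"hand":255},
    {"offset":[0,0,0.078],"yaw":0,"hand":255},
    {"offset":[0,0,0.094],"yaw":0,"hand":255},
    {"offset":[0,0,0.11],"yaw":0,"hand":255},
    {"offset":[0,0,0.126],"yaw":0,"hand":255},
    {"offset":[0,0,0.14],"yaw":0,"hand":255},
    {"offset":[0,0,0.15],"yaw":0,"hand":255},
    {"offset":[0,0,0.157],"yaw":0,"hand":255},
    {"offset":[0,0,0.162],"yaw":0,"hand":255},
    {"offset":[0,0,0.165],"yaw":0,"hand":255},
    {"offset":[0,0,0.168],"yaw":0,"hand":255},
    {"offset":[0,0,0.171],"yaw":0,"hand":255},
    {"offset":[0,0,0.174],"yaw":0,"hand":255},
    {"offset":[0,0,0.177],"yaw":0,"hand":255},
    {"offset":[0,0,0.179],"yaw":0,"hand":255},
    {"offset":[0,0,0.179],"yaw":0,"hand":255}
  ]
}}

```text
time: 30.7
tcp_pos: [0.5872, -0.1295, 0.1641]
orientation: [[-0.984, 0.18, 0.001], [0.18, 0.984, -0.001], [-0.001, -0.001, -1.0]]
force: [-0.3, -0.6, -1.3]
grip_width: 0.0207
```

>>> {"method": "move_arm", "body": {
  "targets": [
    {"offset":[0,0,0.005],"yaw":0,"hand":255},
    {"offset":[0,0,0.01],"yaw":0,"hand":255},
    {"offset":[0,0,0.014],"yaw":0,"hand":255},
    {"offset":[0,0,0.014],"yaw":0,"hand":255},
    {"offset":[0.005,0,0.014],"yaw":0,"hand":255},
    {"offset":[0.01,0,0.014],"yaw":0,"hand":255},
    {"offset":[0.015,0,0.014],"yaw":0,"hand":255},
    {"offset":[0.02,0,0.014],"yaw":0,"hand":255},
    {"offset":[0.025,0,0.014],"yaw":0,"hand":255},
    {"offset":[0.028,0,0.014],"yaw":0,"hand":255},
    {"offset":[0.028,0,0.014],"yaw":0,"hand":255},
    {"offset":[0.028,0,-0.005],"yaw":0,"hand":255},
    {"offset":[0.028,0,-0.03],"yaw":0,"hand":255},
    {"offset":[0.028,0,-0.06],"yaw":0,"hand":255},
    {"offset":[0.028,0,-0.09],"yaw":0,"hand":255},
    {"offset":[0.028,0,-0.12],"yaw":0,"hand":255},
    {"offset":[0.028,0,-0.15],"yaw":0,"hand":255},
    {"offset":[0.028,0,-0.15],"yaw":0,"hand":255}
  ]
}}

```text
time: 32.5
tcp_pos: [0.562, -0.1249, 0.3189]
orientation: [[-0.984, 0.18, 0.009], [0.18, 0.984, -0.003], [-0.009, -0.001, -1.0]]
force: [0.8, -0.4, -1.3]
grip_width: 0.0212
```

```bash
python3 - <<'E'
from h import *
s=r.grab_frame("scene");t=r.grab_frame("top")
def c(im,x0,y0,w,h,W,H):return cv2.resize(im[y0:y0+h,x0:x0+w],(W,H),interpolation=cv2.INTER_CUBIC)
cv2.imwrite("pics/l.png",np.hstack([c(s,120,130,180,180,400,400),c(t,220,140,180,180,400,400)]))
x=r.sense();p=x["tcp_pos"];print(p,x["grip_width"]);go([.3992,-.2733,.318],.12)
E
```

```text
[ 0.55977737 -0.12438299  0.31449818] 0.020828929516580837
offset [0.1311, -0.1754, -0.0037] yaw -0.3013 q6 -93.3
```

View pics/l.png

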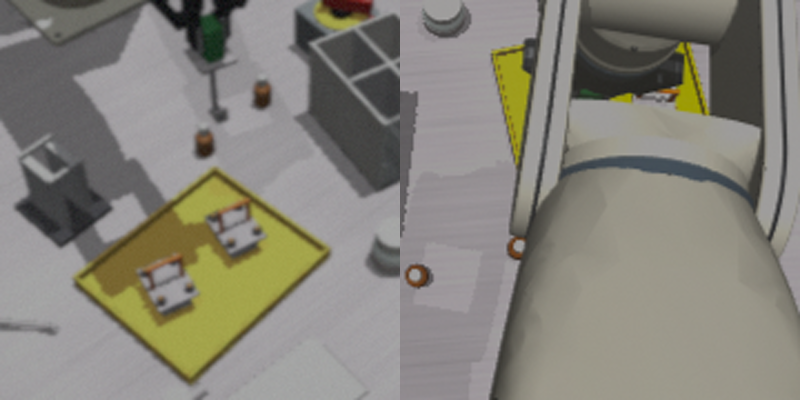

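Both carriers stand upright on the tray (crop (165,285) and (235,230)), off the hook. The rod goes back to its stand next.

>>> {"method": "move_arm", "body": {
  "targets": [
    {"offset":[0.01,-0.013,0],"yaw":-0.03,"hand":255},
    {"offset":[0.026,-0.035,0],"yaw":-0.06,"hand":255},
    {"offset":[0.044,-0.059,-0.001],"yaw":-0.1,"hand":255},
    {"offset":[0.062,-0.083,-0.002],"yaw":-0.14,"hand":255},
    {"offset":[0.08,-0.107,-0.003],"yaw":-0.18,"hand":255},
    {"offset":[0.098,-0.131,-0.003],"yaw":-0.22,"hand":255},
    {"offset":[0.114,-0.153,-0.004],"yaw":-0.26,"hand":255},
    {"offset":[0.126,-0.169,-0.004],"yaw":-0.29,"hand":255},
    {"offset":[0.131,-0.175,-0.004],"yaw":-0.301,"hand":255},
    {"offset":[0.131,-0.175,-0.004],"yaw":-0.301,"hand":255},
    {"offset":[0.131,-0.175,-0.004],"yaw":-0.301,"hand":255}
  ]
}}

```text
time: 33.7
tcp_pos: [0.3996, -0.2724, 0.3177]
orientation: [[-0.993, -0.119, 0.001], [-0.119, 0.993, -0.0], [-0.001, -0.0, -1.0]]
force: [0.7, -0.3, -2.3]
grip_width: 0.0205
```

```bash
python3 - <<'E'
from h import *
x=r.sense();print(x["tcp_pos"],x["grip_width"],x["orientation"]);go([.3992,-.2733,.318],.12);go([.3992,-.2733,.1167],.12)
s=r.grab_frame("scene")
p=np.array(x["tcp_pos"]);u=proj("scene",p-[0,0,.06])[0].astype(int)
for d in r.silhouettes("scene","hook_rod")[:1]: print(d["rect"])
a=.12;D=np.array([np.cos(a),np.sin(a),0])
P=[p+k*.022*D+np.array([-D[1],D[0],0])*j*.022-[0,0,.0167] for k in(1,-1) for j in(1,-1)]+[p-[0,0,.1017]+.0195*D]
q=proj("scene",P);print(q.min(0),q.max(0))
E
```

```text
[ 0.3995925  -0.27240771  0.31768554] 0.02051139883047848 [[-9.92919265e-01 -1.18782143e-01  1.46146394e-03]
 [-1.18782383e-01  9.92920309e-01 -7.84616440e-05]
 [-1.44179738e-03 -2.51502248e-04 -9.99998929e-01]]
offset [0.0005, -0.0008, -0.0003] yaw -0.0009 q6 -132.6
offset [0.0008, -0.0008, 0.201] yaw -0.0009 q6 -132.6
[116.2, 128.9, 142.9, 177.0]
[115.44577135 139.96582428] [140.51638858 175.81717514]
```

>>> {"method": "move_arm", "body": {
  "targets": [
    {"offset":[0.001,-0.001,0.02],"yaw":0,"hand":255},
    {"offset":[0.001,-0.001,0.045],"yaw":0,"hand":255},
    {"offset":[0.001,-0.001,0.065],"yaw":0,"hand":255},
    {"offset":[0.001,-0.001,0.085],"yaw":0,"hand":255},
    {"offset":[0.001,-0.001,0.1],"yaw":0,"hand":255},
    {"offset":[0.001,-0.001,0.115],"yaw":0,"hand":255},
    {"offset":[0.001,-0.001,0.13],"yaw":0,"hand":255},
    {"offset":[0.001,-0.001,0.145],"yaw":0,"hand":255},
    {"offset":[0.001,-0.001,0.16],"yaw":0,"hand":255},
    {"offset":[0.001,-0.001,0.175],"yaw":0,"hand":255},
    {"offset":[0.001,-0.001,0.187],"yaw":0,"hand":255},
    {"offset":[0.001,-0.001,0.194],"yaw":0,"hand":255},
    {"offset":[0.001,-0.001,0.198],"yaw":0,"hand":255},
    {"offset":[0.001,-0.001,0.199],"yaw":0,"hand":255},
    {"offset":[0.001,-0.001,0.199],"yaw":0,"hand":255}
  ]
}}

```text
time: 35.3
tcp_pos: [0.3997, -0.2736, 0.1192]
orientation: [[-0.993, -0.12, 0.002], [-0.12, 0.993, -0.001], [-0.002, -0.001, -1.0]]
force: [0.4, -0.6, -1.8]
grip_width: 0.0207
```

>>> {"method": "move_arm", "body": {
  "targets": [
    {"offset":[0,0,0.001],"yaw":0,"hand":255},
    {"offset":[0,0,0.002],"yaw":0,"hand":255},
    {"offset":[0,0,0.003],"yaw":0,"hand":255},
    {"offset":[0,0,0.003],"yaw":0,"hand":255}
  ]
}}

```text
time: 35.7
tcp_pos: [0.3999, -0.2738, 0.1167]
orientation: [[-0.993, -0.12, 0.003], [-0.12, 0.993, -0.001], [-0.003, -0.002, -1.0]]
force: [-0.7, 0.9, 4.7]
grip_width: 0.0205
```

Seated (contact +6 N at the original height). I'll open and rise.

>>> {"method": "move_arm", "body": {
  "targets": [
    {"offset":[0,0,0],"yaw":0,"hand":0},
    {"offset":[0,0,0],"yaw":0,"hand":0},
    {"offset":[0,0,0],"yaw":0,"hand":0},
    {"offset":[0,0,0],"yaw":0,"hand":0},
    {"offset":[0,0,0],"yaw":0,"hand":0},
    {"offset":[0,0,-0.02],"yaw":0,"hand":0},
    {"offset":[0,0,-0.05],"yaw":0,"hand":0},
    {"offset":[0,0,-0.09],"yaw":0,"hand":0},
    {"offset":[0,0,-0.14],"yaw":0,"hand":0},
    {"offset":[0,0,-0.14],"yaw":0,"hand":0}
  ]
}}

```text
time: 36.7
tcp_pos: [0.4026, -0.2759, 0.2629]
orientation: [[-0.993, -0.12, 0.012], [-0.12, 0.993, -0.008], [-0.011, -0.009, -1.0]]
force: [1.1, -0.7, -0.7]
grip_width: 0.0853
```

```bash
python3 - <<'E'
from h import *
s=r.grab_frame("scene");t=r.grab_frame("top")
def c(im,x0,y0,w,h,W,H):return cv2.resize(im[y0:y0+h,x0:x0+w],(W,H),interpolation=cv2.INTER_CUBIC)
cv2.imwrite("pics/m.png",np.hstack([c(s,110,150,130,130,400,400),c(t,135,245,100,100,400,400)]))
x=r.sense();p=x["tcp_pos"];print(p,x["grip_width"]);go([.4005,.2345,.255],.565)
E
```

```text
[ 0.3999992  -0.27402538  0.25782708] 0.08558521816993298
offset [-0.0615, 0.5048, 0.0013] yaw -0.4448 q6 -132.8
```

View pics/m.png

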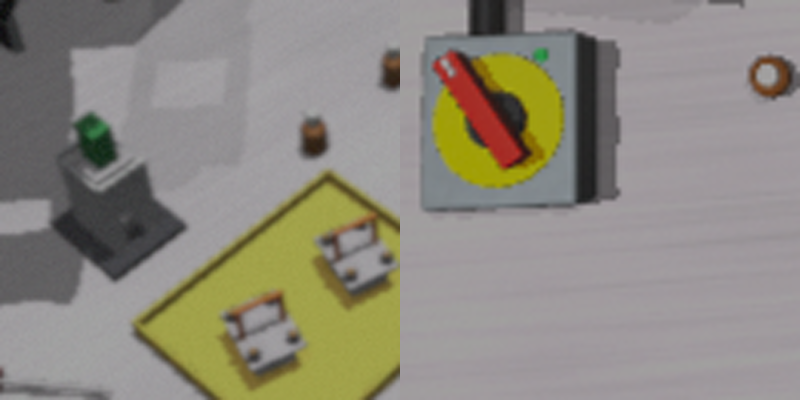

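The rod hangs in its stand as at the start, both carriers stand on the tray, and the pointer is at red. Next is the isolator.

>>> {"method": "move_arm", "body": {
  "targets": [
    {"offset":[-0.061,0.505,0],"yaw":-0.445,"hand":0},
    {"offset":[-0.061,0.505,0],"yaw":-0.445,"hand":0},
    {"offset":[-0.061,0.505,0],"yaw":-0.445,"hand":0},
    {"offset":[-0.061,0.505,0],"yaw":-0.445,"hand":0},
    {"offset":[-0.061,0.505,0],"yaw":-0.445,"hand":0},
    {"offset":[-0.061,0.505,0],"yaw":-0.445,"hand":0},
    {"offset":[-0.061,0.505,0],"yaw":-0.445,"hand":0},
    {"offset":[-0.061,0.505,0],"yaw":-0.445,"hand":0},
    {"offset":[-0.061,0.505,0],"yaw":-0.445,"hand":0},
    {"offset":[-0.061,0.505,0],"yaw":-0.445,"hand":0},
    {"offset":[-0.061,0.505,0],"yaw":-0.445,"hand":0},
    {"offset":[-0.061,0.505,0],"yaw":-0.445,"hand":0},
    {"offset":[-0.061,0.505,0],"yaw":-0.445,"hand":0},
    {"offset":[-0.061,0.505,0],"yaw":-0.445,"hand":0}
  ]
}}

```text
time: 38.2
tcp_pos: [0.3997, 0.233, 0.2557]
orientation: [[-0.845, -0.534, 0.004], [-0.534, 0.845, -0.004], [-0.001, -0.005, -1.0]]
force: [0.8, -0.2, 0.9]
grip_width: 0.0856
```

```bash
python3 -c "
from h import *
go([.4005,.2343,.0865],.565)"
```

```text
offset [-0.0012, 0.0015, 0.1692] yaw -0.0015 q6 -93.1
```

>>> {"method": "move_arm", "body": {
  "targets": [
    {"offset":[-0.001,0.0015,0.03],"yaw":0,"hand":0},
    {"offset":[-0.001,0.0015,0.07],"yaw":0,"hand":0},
    {"offset":[-0.001,0.0015,0.11],"yaw":0,"hand":0},
    {"offset":[-0.001,0.0015,0.14],"yaw":0,"hand":0},
    {"offset":[-0.001,0.0015,0.16],"yaw":0,"hand":0},
    {"offset":[-0.001,0.0015,0.168],"yaw":0,"hand":0},
    {"offset":[-0.001,0.0015,0.168],"yaw":0,"hand":0},
    {"offset":[-0.001,0.0015,0.168],"yaw":0,"hand":255},
    {"offset":[-0.001,0.0015,0.168],"yaw":0,"hand":255},
    {"offset":[-0.001,0.0015,0.168],"yaw":0,"hand":255},
    {"offset":[-0.001,0.0015,0.168],"yaw":0,"hand":255},
    {"offset":[-0.001,0.0015,0.168],"yaw":0,"hand":255},
    {"offset":[-0.001,0.0015,0.168],"yaw":0,"hand":255},
    {"offset":[-0.001,0.0015,0.168],"yaw":0,"hand":255}
  ],
  "squeeze": 60
}}

```text
time: 39.6
tcp_pos: [0.4008, 0.2341, 0.0884]
orientation: [[-0.845, -0.534, 0.005], [-0.534, 0.845, -0.004], [-0.002, -0.006, -1.0]]
force: [0.3, -3.3, 7.2]
grip_width: 0.0147
```

>>> {"method": "move_arm", "body": {
  "targets": [
    {"offset":[0,0,0],"yaw":0.1,"hand":255},
    {"offset":[0,0,0],"yaw":0.2,"hand":255},
    {"offset":[0,0,0],"yaw":0.3,"hand":255},
    {"offset":[0,0,0],"yaw":0.4,"hand":255},
    {"offset":[0,0,0],"yaw":0.5,"hand":255},
    {"offset":[0,0,0],"yaw":0.6,"hand":255},
    {"offset":[0,0,0],"yaw":0.7,"hand":255},
    {"offset":[0,0,0],"yaw":0.8,"hand":255},
    {"offset":[0,0,0],"yaw":0.9,"hand":255},
    {"offset":[0,0,0],"yaw":1.0,"hand":255},
    {"offset":[0,0,0],"yaw":1.1,"hand":255},
    {"offset":[0,0,0],"yaw":1.17,"hand":255},
    {"offset":[0,0,0],"yaw":1.2,"hand":255},
    {"offset":[0,0,0],"yaw":1.21,"hand":255},
    {"offset":[0,0,0],"yaw":1.22,"hand":255},
    {"offset":[0,0,0],"yaw":1.22,"hand":255}
  ]
}}

```text
time: 41.2
tcp_pos: [0.4009, 0.2347, 0.0884]
orientation: [[-0.794, 0.608, 0.005], [0.608, 0.794, -0.003], [-0.006, 0.001, -1.0]]
force: [-0.5, 6.2, -1.9]
grip_width: 0.0149
```

```bash
python3 -c "
from h import *
s=r.sense();R=s['orientation'];print(np.arctan2(-R[1][0],-R[0][0]),np.round(s['wrist_torque'],2),np.round(s['force'],1))"
```

```text
-0.6539832461187167 [1.   0.37 0.6 ] [-0.5  6.2 -1.9]
```

>>> {"method": "move_arm", "body": {
  "targets": [
    {"offset":[0,0,0],"yaw":0,"hand":0},
    {"offset":[0,0,0],"yaw":0,"hand":0},
    {"offset":[0,0,0],"yaw":0,"hand":0},
    {"offset":[0,0,0],"yaw":0,"hand":0},
    {"offset":[0,0,-0.03],"yaw":0,"hand":0},
    {"offset":[0,0,-0.07],"yaw":0,"hand":0},
    {"offset":[0,0,-0.12],"yaw":0,"hand":0},
    {"offset":[0,0,-0.16],"yaw":0,"hand":0},
    {"offset":[-0.08,0.15,-0.16],"yaw":0,"hand":0},
    {"offset":[-0.08,0.15,-0.16],"yaw":0,"hand":0},
    {"offset":[-0.08,0.15,-0.16],"yaw":0,"hand":0},
    {"offset":[0.05,0.25,-0.16],"yaw":0,"hand":0},
    {"offset":[0.05,0.25,-0.16],"yaw":0,"hand":0},
    {"offset":[0.05,0.25,-0.16],"yaw":0,"hand":0},
    {"offset":[0.05,0.25,-0.16],"yaw":0,"hand":0},
    {"offset":[0.05,0.25,-0.16],"yaw":0,"hand":0}
  ]
}}

```text
time: 42.8
tcp_pos: [0.5114, 0.4663, 0.2476]
orientation: [[-0.796, 0.606, 0.005], [0.606, 0.796, -0.004], [-0.006, 0.0, -1.0]]
force: [0.7, -0.8, 0.3]
grip_width: 0.0851
```

```bash
python3 - <<'E'
from h import *
snap("scene","n1.png");
t=r.grab_frame("top");s=r.grab_frame("scene")
def c(im,x0,y0,w,h,W,H):return cv2.resize(im[y0:y0+h,x0:x0+w],(W,H),interpolation=cv2.INTER_CUBIC)
cv2.imwrite("pics/n.png",np.vstack([c(t,110,130,290,180,800,497)]))
cv2.imwrite("pics/o.png",c(s,100,90,220,180,700,572))
x=r.sense();print(x["tcp_pos"],x["force"],x["joint_velocities"])
E
```

```text
[0.51244585 0.46274972 0.24796   ] [ 0.84557268 -0.27612784 -1.26595379] [-0.85366604 -0.4256646   0.27338394  0.09081918  0.01344201  0.11282186]
```

View pics/n.png

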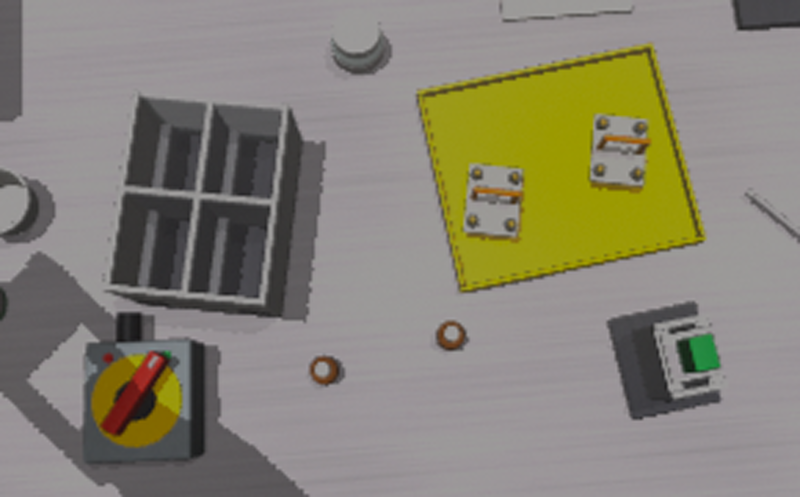

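View pics/o.png

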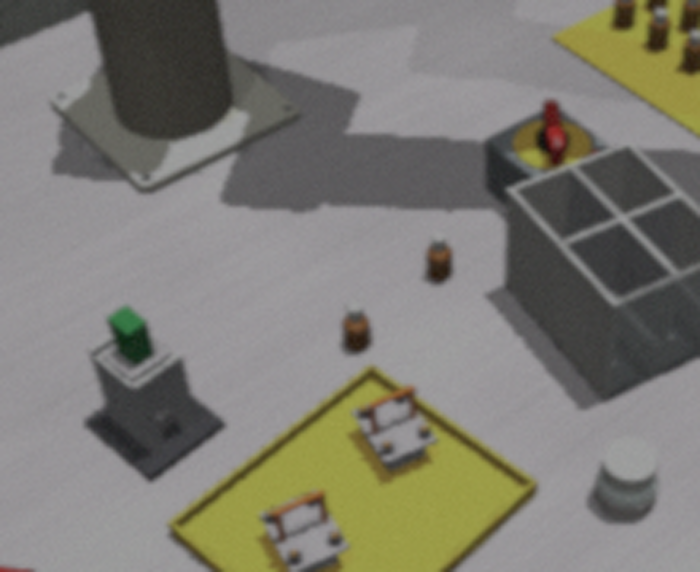

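```bash
python3 - <<'E'
from h import *
for t in(cv2.imread("pics/t0.png"),r.grab_frame("top")):
    c=t[245:300,138:190].astype(int);m=((c[...,2]>130)&(c[...,1]<70)).astype(np.uint8)
    n,l,s,_=cv2.connectedComponentsWithStats(m);k=1+s[1:,4].argmax();v,u=np.where(l==k)
    P=unp("top",np.c_[u+138,v+245],.1115)[:,:2];w,V=np.linalg.eigh(np.cov(P.T));d=V[:,1];print(len(u),P.mean(0).round(4),np.arctan(d[1]/d[0]).round(3))
s=r.sense();print(np.abs(s["joint_velocities"]).max())
r.close_job()
E
```

```text
172 [0.4052 0.2311] -0.621
56 [0.4248 0.2164] -0.616
0.37675849369125547
the job is handed in; nothing more can be done
```

The job is done and handed in at about 43 s of the 210 s allowed. No verdict was reported.

- **Isolator off:** I turned the handle to its stop first. Before any lifting, the picture showed the pointer on the red mark.
- **Carriers:** There were two, in the far-right and near-left wells. I lifted each by its bail with the hook rod and set it on the tray floor. The load on the hook rose by about 2 N at each pick-up and went back to zero at touchdown. The last pictures show both upright inside the tray walls and all four wells empty.
- **Hook rod:** It is back in its stand. It made contact at its original height, and the picture shows it hanging as at the start.
- **Isolator on:** I turned the handle back until its stop, with torque well above friction. In the last image its angle is -0.616 rad, against -0.621 rad in the starting "on" position. The last fit had fewer red pixels (56 against 172) because the handle was partly in the arm's shadow.
- **Bystanders:** The vials, jar and cup showed no movement in the last pictures; the bottle and screwdriver were only partly in view. I did not measure any of them.
- **Forces:** My first grip on the isolator was a little low, and the wrist force reached about 52 N before I corrected the height. That is under the 120 N wrist limit. I could not measure how much of it counts as pressing against the 40 N limit on the gripper body. Only the fingers were meant to be touching the handle.

The robot was clear of everything and nearly still (0.4 deg/s or less) when I handed in.

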